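# Stamp the next wooden blank with number 5 on the two-stage bench stamp

### The arm

A 6-joint arm with a two-finger parallel gripper is mounted at the origin on the work surface; the furniture and walls round the work are solid. World frame = base frame: x ahead of the robot, y to its left, z up, the work surface at z = 0. Lengths are in m, angles in rad, forces in N, time in s.
With the tool pointing down it reaches from about 0.3 to 0.85 m from the base axis. Payload 5.4 kg.
Tool frame: the origin (TCP) lies midway between the tips of the shut fingers; the grasp point (between the pads) lies 19 mm behind it; z points along the fingers, y is the direction in which the jaws open and shut (so a half turn about z gives the same grasp; the last joint's range is limited). The gripper opens to 85 mm and grips with 20 to 120 N. Pads are 22 mm wide; open, the fingers measure 114 mm over their backs; the gripper's body (76 mm by 85 mm) begins 54 mm behind the grasp point. The pads swing forward as they close: fully open they stand 13 mm farther back than shut.
Start: joints at [1.127, 0.158, 1.597, -0, 1.386, -0.21], TCP at [0.133, 0.559, 0.231] pointing down, gripper open.
Joint ranges: [-2.91, 2.91], [-0.94, 2.29], [0.18, 2.7], [-1.29, 4.43], [0.17, 2.64], [-3, 3]. Speed limits (rad/s): [2.57, 2.57, 3.14, 3.14, 3.14, 3.14].

### API

Orientations are given as [roll, pitch, yaw] about the fixed x, y, z axes, in that order (R = Rz(yaw) Ry(pitch) Rx(roll)).
In Python, from plant import * gives the robot as it stands.
- The arm moves only by the tool play_rows, never from a script. Its argument "rows" is a list of rows, each an object with "delta_pos": the shift along the tool's x, y, z normalised to -1 to 1, where 1 is 300 mm, a list of three; "delta_rot": the turn, a rotation vector about the tool's x, y, z normalised to -1 to 1, where 1 is 360 degrees, a list of three; "hand": the gripper's target within -1 to 1 (shut at 1, half-way at 0, fully open at -1). A call has 1 to 20 rows; each row is the pose to reach, as a shift and turn from the pose commanded when the call began, along the tool's axes at that moment, turning the shorter way round; what a row does not reach only later rows make up. A row lasts 1/8 s, in which the tool goes at most 62.5 mm and 10.7 degrees, less where a joint would pass 70% of its speed; a pose out of reach is approached as far as the arm can. A call with a number of a shift or a turn outside -1 to 1 is refused whole. A call with a gripper value outside its range is refused whole. The fingers move at their own pace and stop on an object; "newtons" is the grip in N (left out, the last holds). Time passes only in rows, so rows that repeat a pose let the fingers close. It gives the time, the measured TCP pose, the force and the opening at its end, in the units of the state.
- sense(): the state, without advancing time (a new reading comes with each control period).
- capture(name): name is "side" or "top"; returns a dict with "img" (400x640x3 uint8, red, green, blue), "camera_matrix" (3x3 intrinsics, pixels), "camera_from_world" (4x4, takes a point from world to camera coordinates). Camera axes: x right, y down, z forward; pixel columns grow to the right and rows downward; lengths in m; the calibration is good to about 2 mm. A picture is of the moment at which its call begins. There is no depth.
- sign_off(): hands the job in, once; it reports no verdict.
Trained networks look in a picture, given as the dict that the camera call returned (one of the last four; its "shot" number tells which), for a name from the list of things; names that differ only in an ending like _2 or _b are one class to them, and where a whole thing is asked for, a point or a joint stands for the part that bears it (a point fixed in the world has none). Each returns a list of dicts, best first, with "conf" (0 to 1); they miss things now and then, are a little off and sometimes report something else, mostly with a low value. They report only what shows in the picture. A call takes as long as a camera call.
- search_frame(name, picture): "extent" ([left, top, right, bottom] in pixels, round what is visible of it).
- regions_of(name, picture): "pixels" (400x640 bool, what is visible of it) and "extent" ([left, top, right, bottom] in pixels, round what is visible of it).
- spot_point(name, picture): "point" ([column, row] in pixels: a listed point, or the origin of a listed thing).
The state is a dict: "t": time; "q": joint angles; "dq": joint speeds; "tau": joint torques, N m; "eef_pos": TCP position; "orientation": TCP orientation; "contact_force": force on the tool from outside, world axes, zero at the start; "moment": the same for the moment, N m; "finger_gap": finger opening in m.
Only numpy, scipy, OpenCV 4.12 (cv2) and the standard library are available. Lean on these libraries where they do the work, as an engineer would, in place of code of your own. Each camera call takes 0.05 s, during which the arm holds its last target.

### The job

Take the finished wooden blank out of the stamp's bay and lay it in the blue tray, put the other, identical blank from the bench flat into the bay in its place, and turn the red knob until the 5 stands in the middle of the dial's window. Only when all that is ready, squeeze the orange trigger past its pressure point, right through the stiff second stage so that the punch is driven home against the blank, hold it there for a good second, and let it spring back. Leave the new blank in the bay and do not disturb the other things lying about.

Things in the scene. Friction and masses are not known exactly. Their poses are not given: they have to be found in the camera images.
- stamp: Bench numbering stamp, fixed, turned up to 0.25 rad: grey base plate x -115..110, y -140..135, z 0..12 mm in its own frame (origin on the bench top, x away from the robot, y left). On it a pistol-grip tool lies clamped on its side: grey barrel x 20..80, y -135..30, z 43..98; black hand grip x -100..20, y -24..4, z 47..85; blue dial housing 104 square about x 50, y -72, top z 120.
- bay (a point): Centre of the floor of the open bay (stamp x 26, y 84, z 56 mm), axes as the stamp's. A blank lies flat in it, long side along x. Corner stops 10 mm high leave 80 (x) by 37 (y) mm; the middle 54 mm of both long sides is open and the floor there only 24 mm wide, so fingers pass beside the blank. The punch rod stands out of the muzzle 24 mm to the +x side of the middle, its tip 15 mm short of a centred blank.
- grip_front (a point): Point on the front face (the stamp's +y side) of the black hand grip, opposite the trigger, at stamp x -65, y 4, z 66 mm: the place for the finger that takes the counter force.
- trigger_pad (a point): Middle of the outer face (stamp's -y side) of the orange trigger plate, 46 (x) x 10 (y) x 34 (z) mm, behind the hand grip at stamp x -65, z 66 mm, free from above; moves with the trigger, straight along the stamp's +y. From grip_front: 60 mm at rest, 52 at the pressure point, 46 fully squeezed.
- trigger_first (a joint): First stage of the trigger, m: 0 at rest, 0.008 at the pressure point; light spring, 1.5 to 3.5 N.
- trigger_second (a joint): Second stage of the trigger, m: stays 0 until the first stage is used up and about 10 N are applied, then grows to 0.006 at about 15 N. Springs back when let go.
- punch_tip (a point): Tip of the steel punch rod (12 mm thick), which is carried by the trigger and moves with it along the stamp's +y: 15 mm short of a centred blank at rest, 7 mm at the pressure point, 1 mm fully squeezed.
- number_dial (a joint): Angle of the number wheel, rad, 0 to 5.66, grows clockwise seen from above. Number n (0 to 9, black on white) stands in the middle of the window at n x 0.6283; 5 at 3.142. The window is on the housing's side nearest the robot. It starts between 1 and 4, so it must be turned clockwise. Stays where it is left (about 0.04 N m of friction).
- dial_grip (a point): On the dial's axis at gripping height, 143 mm above the bench. The red bar knob is 42 mm long along this point's x, 16 mm thick along its y, from z 123 to 158 mm, on a black 42 mm disc just over the blue cover (z 120). The point turns with the knob.
- blank_new_center (a point): Centre of the new blank lying loose on the bench to the left of the wooden batten: pine block 28 (x) x 70 (y) x 28 (z) mm, about 50 g, any yaw. Its place and the tray's may be swapped.
- blank_done_center (a point): Centre of the finished blank, of the same size and look, which lies in the bay at the start.
- tray: Blue open tray, fixed, 120 (x) x 100 (y) x 28 (z) mm, walls and floor 4 to 5 mm, origin under its centre on the bench; to the left of the wooden batten.
- cup_blue: Bystander: blue cup, 76 mm across, 92 mm high, standing on the stamp's base plate between the trigger and the bay, about stamp x -70, y 90 mm. Origin under its centre.
- chuck_key: Bystander: drill chuck key, 76 x 52 x 17 mm, lying on the stamp's base plate to the right of the hand grip. Origin under its centre.
- offcut_small: Bystander: small wooden offcut, 18 x 45 x 18 mm, between the places of the new blank and the tray.

How it is judged:
On the way:
1. with the finished blank in the tray, the new blank flat in the bay and the 5 in the window, the trigger is squeezed through its second stage (at least 4.5 of its 6 mm) and held for 0.5 s (x of blank_new_center in the frame of bay between -0.008 and 0.008 m and y of blank_new_center in the frame of bay between -0.008 and 0.008 m and z of blank_new_center in the frame of bay between 0.01 and 0.018 m and angle between the y axis of blank_new_center and the x axis of stamp, either way round below 0.15 rad and x of blank_done_center in the frame of tray between -0.056 and 0.056 m and y of blank_done_center in the frame of tray between -0.046 and 0.046 m and height (world z) of blank_done_center below 0.035 m and value of joint number_dial between 3.0216 and 3.2616 rad and value of joint trigger_first above 0.0065 m and value of joint trigger_second above 0.0045 m), for 0.5 s.
At the end, for the whole second after the job is handed in: The new blank lies flat in the bay (centre within 8 mm of the bay's centre each way and 4 mm in height, long side within 0.15 rad of the stamp's x), the finished blank lies in the tray, the dial stands at 5 within 0.12 rad, and the trigger has sprung back (x of blank_new_center in the frame of bay between -0.008 and 0.008 m and y of blank_new_center in the frame of bay between -0.008 and 0.008 m and z of blank_new_center in the frame of bay between 0.01 and 0.018 m and angle between the y axis of blank_new_center and the x axis of stamp, either way round below 0.15 rad and x of blank_done_center in the frame of tray between -0.056 and 0.056 m and y of blank_done_center in the frame of tray between -0.046 and 0.046 m and height (world z) of blank_done_center below 0.035 m and value of joint number_dial between 3.0216 and 3.2616 rad and value of joint trigger_first below 0.0015 m and value of joint trigger_second below 0.001 m and velocity of joint number_dial below 0.05 rad/s); the robot touches nothing.
It fails at once if the trigger enters its second stage while the dial is not on 5, the finished blank is not in the tray or the new blank is not in the bay (value of joint trigger_second above 0.002 m and not ((x of blank_new_center in the frame of bay between -0.008 and 0.008 m and y of blank_new_center in the frame of bay between -0.008 and 0.008 m and z of blank_new_center in the frame of bay between 0.01 and 0.018 m and angle between the y axis of blank_new_center and the x axis of stamp, either way round below 0.15 rad) and (x of blank_done_center in the frame of tray between -0.056 and 0.056 m and y of blank_done_center in the frame of tray between -0.046 and 0.046 m and height (world z) of blank_done_center below 0.035 m) and value of joint number_dial between 3.0216 and 3.2616 rad)).
It fails at once if a bystander is shoved more than 40 mm or a cup is tipped (distance of any of cup_blue, chuck_key, offcut_small from where it was at the start of the episode above 0.04 m or angle between cup_blue's own z axis and vertical above 0.5 rad).
It also fails if it takes over 64 s, if anything falls off the work surface, if the arm or the gripper's body presses on something with over 40 N, if the wrist force passes 120 N, or if a joint passes its speed limit or range.

## Working session

There is one attempt and no reset: what is moved stays moved. The work goes in short steps, Python scripts to look and compute and a tool call to move; the robot and the scene stay as the last step left them, time stands still between calls to the robot, and variables do not carry over. Pictures are saved under pics/ and viewed, and the job is handed in when it is done.

Besides the shell and the picture viewer there is one more tool, called after "Emit:" as a command line: name --argument value ..., lists and objects as JSON in quotes. play_rows: Moves the arm, as the interface text tells. Its arguments: {"type":"object","properties":{"rows":{"type":"array","items":{"type":"object","properties":{"delta_pos":{"type":"array","items":{"type":"number","minimum":-1,"maximum":1}},"delta_rot":{"type":"array","items":{"type":"number","minimum":-1,"maximum":1}},"hand":{"type":"number"}}}},"newtons":{"type":"number"}},"required":["rows"]}

```bash
mkdir -p pics; ls; python3 - <<'E'
from plant import *
import cv2,json,pickle
print(sense())
for n in("side","top"):
    p=capture(n); cv2.imwrite(f"pics/{n}0.png",p["img"][:,:,::-1])
    print(n,p["camera_matrix"].tolist(),p["camera_from_world"].round(4).tolist(),p["shot"])
    for k in ["bay","grip_front","trigger_pad","dial_grip","punch_tip","blank_new_center","blank_done_center","tray","cup_blue","chuck_key","offcut_small","stamp"]:
        print(k,[( [round(float(v),1) for v in r["point"]],round(r["conf"],2)) for r in spot_point(k,p)][:3])
E
```

```text
pics
{'t': 0.0, 'q': array([ 1.12690077e+00,  1.59067539e-01,  1.59825934e+00,  3.58861180e-05,
        1.38619258e+00, -2.10128699e-01]), 'dq': array([-0.00043131,  0.0001082 ,  0.00017204, -0.00060883, -0.00020274,
        0.00102313]), 'tau': array([ 3.49772481e-04, -3.95989394e+01, -3.31437635e+01, -1.69972323e-04,
        8.16834538e-03, -1.33125971e-05]), 'eef_pos': array([0.13295405, 0.558793  , 0.23029294]), 'orientation': array([-3.13971558e+00, -4.36392647e-04,  2.90781877e+00]), 'contact_force': array([ 0.23474714, -0.03966012,  0.90336197]), 'moment': array([ 0.02070984, -0.05736816,  0.0109607 ]), 'finger_gap': 0.08593738234948833}
side [[480.37852825645547, 0.0, 328.40222085655466], [0.0, 480.37852825645547, 194.76661788442019], [0.0, 0.0, 1.0]] [[-0.984, -0.1764, 0.0268, 0.4857], [-0.1048, 0.45, -0.8869, 0.1217], [0.1443, -0.8755, -0.4612, 1.0632], [0.0, 0.0, 0.0, 1.0]] 1
bay [([299.1, 203.2], 0.72)]
grip_front [([339.7, 184.6], 0.75), ([335.3, 222.0], 0.56)]
trigger_pad [([346.4, 176.8], 0.52)]
dial_grip [([304.4, 142.4], 0.8)]
punch_tip [([291.7, 189.9], 0.53), ([296
[... 386 characters left out ...]
426097], [0.0, 0.0, 1.0]] [[-0.0137, -0.999, -0.0427, 0.1016], [-0.9967, 0.017, -0.0797, 0.4945], [0.0803, 0.0415, -0.9959, 0.9186], [0.0, 0.0, 0.0, 1.0]] 2
bay [([357.2, 168.1], 0.68), ([388.9, 180.9], 0.61)]
grip_front [([357.7, 168.7], 0.51)]
trigger_pad [([415.0, 205.7], 0.51)]
dial_grip [([431.5, 152.3], 0.82), ([412.9, 207.6], 0.23)]
punch_tip [([368.1, 158.3], 0.51), ([389.8, 183.1], 0.25)]
blank_new_center [([236.2, 175.9], 0.76)]
blank_done_center [([357.4, 165.8], 0.61)]
tray [([238.2, 246.1], 0.85)]
cup_blue [([355.8, 205.7], 0.89)]
chuck_key [([413.2, 206.7], 0.66), ([429.0, 208.1], 0.57)]
offcut_small [([249.4, 214.3], 0.6)]
stamp [([387.6, 181.3], 0.77), ([361.1, 170.7], 0.63)]
```

View pics/side0.png

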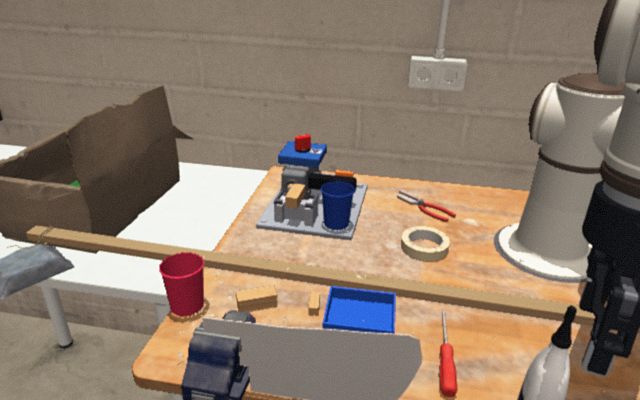

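View pics/top0.png

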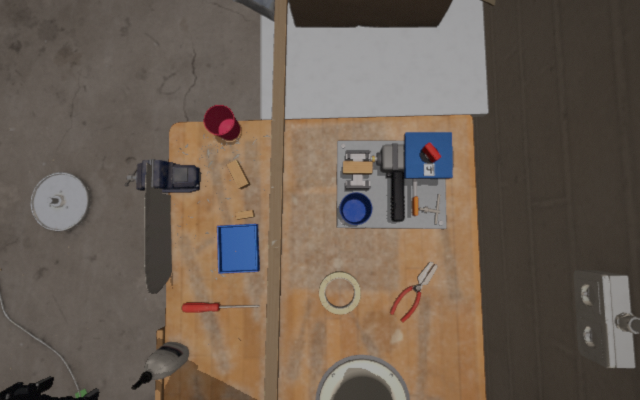

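```bash
python3 - <<'E'
import cv2
a=cv2.imread('pics/side0.png')[90:290,230:400]; cv2.imwrite('pics/sidez.png',cv2.resize(a,None,fx=3,fy=3,interpolation=2)[:600])
a=cv2.imread('pics/top0.png')[110:260,290:490]; cv2.imwrite('pics/topz.png',cv2.resize(a,None,fx=4,fy=4,interpolation=2))
E
```

```text
(no output)
```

View pics/sidez.png

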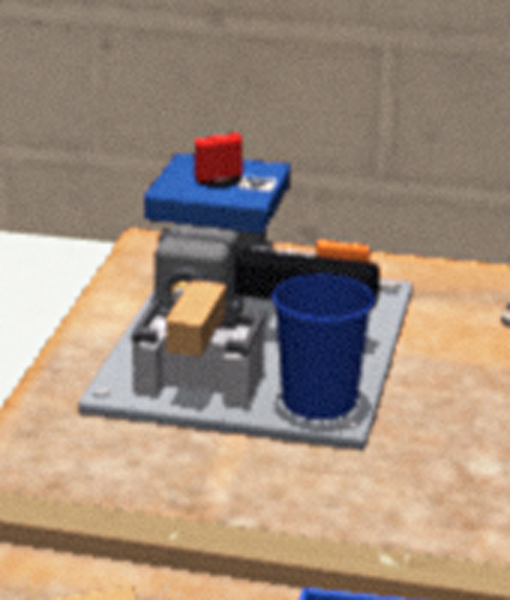

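View pics/topz.png

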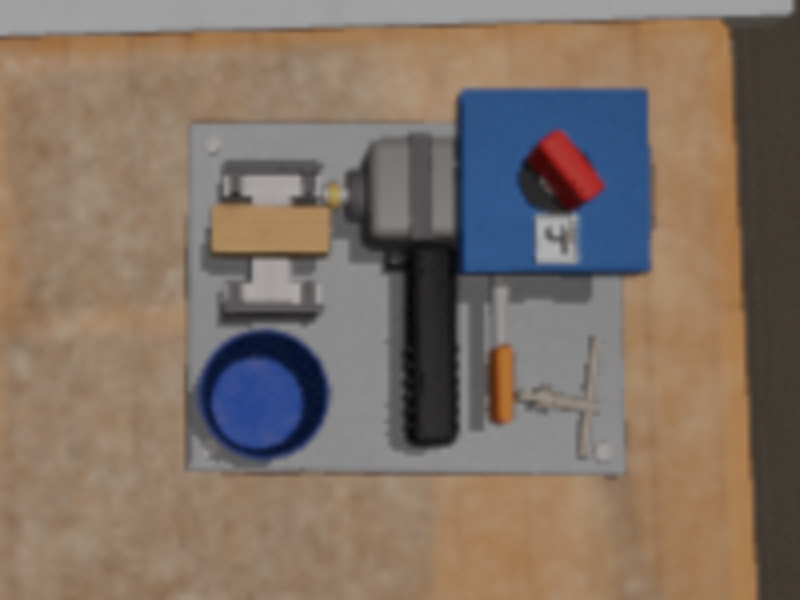

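```bash
cat > h.py <<'E'
from plant import *
import numpy as np, cv2
from scipy.optimize import minimize, least_squares
def proj(P,p):
    P=np.atleast_2d(P); T=p["camera_from_world"]; c=P@T[:3,:3].T+T[:3,3]; u=c@p["camera_matrix"].T
    return u[:,:2]/u[:,2:]
def ray(uv,z,p):
    T=p["camera_from_world"]; R=T[:3,:3]; o=-R.T@T[:3,3]
    d=R.T@np.linalg.inv(p["camera_matrix"])@np.array([uv[0],uv[1],1.])
    return o+d*(z-o[2])/d[2]
def tri(uvs,ps):
    f=lambda X:np.concatenate([proj(X,p)[0]-uv for uv,p in zip(uvs,ps)])
    X=ray(uvs[0],0.05,ps[0]); r=least_squares(f,X); return r.x,np.abs(r.fun).max()
def box(c,yaw,s):
    g=np.array([[a,b,d] for a in(-.5,.5) for b in(-.5,.5) for d in(-.5,.5)])*s
    R=np.array([[np.cos(yaw),-np.sin(yaw),0],[np.sin(yaw),np.cos(yaw),0],[0,0,1]]); return g@R.T+c
def sil(P,p,S=4):
    h=cv2.convexHull((proj(P,p)*S*16).round().astype(np.int32)); m=np.zeros((400*S,640*S),np.uint8)
    cv2.fillConvexPoly(m,h,1,shift=4); return m
E
python3 - <<'E'
from h import *
ps={n:capture(n) for n in("top","side")}
for k in ["blank_new_center","blank_done_center","tray","cup_blue","offcut_small","chuck_key","dial_grip","stamp","trigger_pad"]:
    for n,p in ps.items():
        r=regions_of(k,p)[:3]
        for j,q in enumerate(r):
            m=q["pixels"].astype(np.uint8); np.save(f"m_{k}_{n}_{j}.npy",m)
            (c,s,a)=cv2.minAreaRect(np.argwhere(m)[:,::-1].astype(np.float32))
            print(k,n,round(q["conf"],2),[round(float(v)) for v in q["extent"]],m.sum(),np.round(c,1),np.round(s,1),round(a,1))
p=ps["top"]
for uv,z in [((190,122),.012),((188,470),.012),((625,474),.012),((212,206),.084),((331,206),.084),((212,253),.084),((331,253),.084),((459,91),.12),((649,91),.12),((649,272),.12),((459,272),.12)]:
    print(uv,ray((uv[0]/4+290-.4,uv[1]/4+110-.4),z,p).round(4))
E
```

```text
blank_new_center top 0.94 [228, 163, 250, 189] 334 [238.1 174.2] [29.1 11.6] 63.4
blank_new_center top 0.7 [344, 161, 375, 176] 453 [357.3 167.4] [31.1 14.9] 3.8
blank_new_center top 0.49 [418, 145, 444, 176] 422 [430.6 158.4] [31.7 19.8] 75.1
blank_new_center side 0.95 [234, 283, 278, 309] 810 [256.3 298.4] [21.4 40. ] 78.7
blank_done_center top 0.86 [343, 159, 374, 177] 414 [357.5 168. ] [14. 29.] 90.0
blank_done_center top 0.73 [422, 145, 441, 174] 376 [429.5 159. ] [30. 19.] 90.0
blank_done_center side 0.84 [287, 184, 307, 207] 370 [294.5 195.5] [16.2 26.7] 29.7
tray top 0.76 [218, 223, 260, 276] 2007 [237.6 248.4] [48.3 41.9] 88.0
tray top 0.44 [335, 131, 454, 229] 9064 [394.5 180. ] [ 98. 117.] 90.0
tray side 0.78 [323, 286, 395, 334] 2941 [359.9 309.8] [71.8 43. ] 5.4
cup_blue top 0.73 [339, 189, 372, 224] 892 [355.5 208. ] [32. 33.] 90.0
cup_blue side 0.65 [318, 178, 356, 229] 1318 [337. 205.] [48. 32.] 90.0
offcut_small top 0.71 [239, 212, 253, 221] 154 [244.5 215. ] [10. 17.] 90.0
offcut_small side 0.48 [308, 290, 322, 315] 208 [314.3 302.2] [ 9.4 22.4] 6.3
chuck_key top 0.
[... 415 characters left out ...]
6] 51.6
stamp side 0.97 [258, 133, 365, 237] 5000 [316.9 191.3] [ 95.6 103.8] 17.7
stamp side 0.48 [294, 132, 317, 154] 265 [305.5 142.5] [17. 21.] 90.0
trigger_pad top 0.76 [368, 155, 419, 218] 234 [400.5 180.2] [74.  24.6] 52.1
trigger_pad side 0.44 [288, 171, 353, 188] 108 [319.6 177.8] [ 8.6 67.5] 78.9
(190, 122) [0.6543 0.0499 0.012 ]
(188, 470) [0.4308 0.055  0.012 ]
(625, 474) [ 0.4245 -0.2174  0.012 ]
(212, 206) [0.5857 0.0382 0.084 ]
(331, 206) [ 0.5842 -0.0319  0.084 ]
(212, 253) [0.5576 0.0387 0.084 ]
(331, 253) [ 0.5562 -0.0312  0.084 ]
(459, 91) [ 0.6418 -0.1021  0.12  ]
(649, 91) [ 0.6391 -0.2083  0.12  ]
(649, 272) [ 0.5363 -0.204   0.12  ]
(459, 272) [ 0.5384 -0.0989  0.12  ]
```

```bash
python3 - <<'E'
from h import *
ps={n:capture(n) for n in("top","side")}
cv2.imwrite('pics/sz.png',cv2.resize(ps["side"]["img"][125:245,255:375,::-1],None,fx=5,fy=5,interpolation=2))
T=[((190,122),(110,135,12)),((188,470),(-115,135,12)),((625,474),(-115,-140,12)),((459,91),(102,-20,120)),((649,91),(102,-124,120)),((649,272),(-2,-124,120)),((459,272),(-2,-20,120))]
S=[((80,412),(110,135,12)),((362,445),(-115,135,12)),((410,282),(-115,-140,12))]
def loc(v,P): 
    c,s=np.cos(v[2]),np.sin(v[2]);P=np.array(P)/1000.; return np.array([v[0]+c*P[0]-s*P[1],v[1]+s*P[0]+c*P[1],P[2]])
def f(v,which):
    r=[]
    if 't' in which: r+= [proj(loc(v,P),ps["top"])[0]-(np.array(u)/4+(289.6,109.6)) for u,P in T]
    if 's' in which: r+= [proj(loc(v,P),ps["side"])[0]-(np.array(u)/3+(229.7,89.7)) for u,P in S]
    return np.concatenate(r)
for w in('t','s','ts'):
    o=least_squares(f,[.54,-.08,0],args=(w,)); print(w,o.x.round(4),np.round(o.fun,1))
v=o.x
for k,P in dict(bay=(26,84,56),grip=(-65,4,66),trig=(-65,-56,66),dial=(50,-72,143)).items(): print(k,loc(v,P).round(4))
# blanks
for k,ms,x0 in [("new",("m_blank_new_center_top_0","m_blank_new_center_side_0"),[.56,.28,.014,.5]),("done",("m_blank_done_center_top_0","m_blank_done_center_side_0"),[.571,.0035,.07,-.023])]:
    M=[cv2.resize(np.load(m+".npy"),None,fx=4,fy=4,interpolation=0) for m in ms]
    for use in ((0,),(0,1)):
        def c(x):
            L=0
            for i in use:
                s=sil(box(np.array(x[:3]) if k=="done" else np.array([x[0],x[1],.014]),x[3],(.028,.07,.028)),ps[("top","side")[i]])
                L+=1-(s&M[i]).sum()/(s|M[i]).sum()
            return L
        if k=="done" and use==(0,): continue
        best=min((minimize(c,x0[:3]+[x0[3]+d],method="Nelder-Mead",options=dict(initial_simplex=[np.array(x0[:3]+[x0[3]+d])+e for e in np.vstack([np.zeros(4),np.diag([.01,.01,.01,.2])])])) for d in (0,-.3,.3)),key=lambda o:o.fun)
        print(k,use,best.x.round(4),round(best.fun,3))
m=cv2.resize(ps["top"]["img"][155:285,205:275,::-1],None,fx=4,fy=4,interpolation=2); cv2.imwrite('pics/tz2.png',m)
m=cv2.resize(ps["top"]["img"][135:185,400:460,::-1],None,fx=10,fy=10,interpolation=2); cv2.imwrite('pics/dial.png',m)
E
```

```text
t [ 0.5413 -0.0807 -0.0253] [-0.6 -0.1 -0.8  0.4  0.2  0.7  0.5 -0.4 -0.5 -0.4  0.3  0.1  0.8 -0.2]
s [ 0.5429 -0.0705 -0.0067] [-1.8 -1.1  1.8 -0.1 -0.   0.7]
ts [ 0.5418 -0.0797 -0.0244] [-1.  -0.3 -1.2  0.3 -0.2  0.4  0.  -0.6 -1.  -0.7 -0.2 -0.2  0.3 -0.4
 -0.8 -3.6  1.6 -1.9  1.5 -0.3]
bay [0.5698 0.0036 0.056 ]
grip [ 0.4769 -0.0741  0.066 ]
trig [ 0.4754 -0.1341  0.066 ]
dial [ 0.59   -0.1529  0.143 ]
new (0,) [ 0.5691  0.305   0.0377 -1.0886] 0.11
new (0, 1) [ 0.5704  0.306   0.0349 -1.0937] 0.242
done (0, 1) [ 0.5711  0.0023  0.0692 -0.0426] 0.202
```

View pics/sz.png

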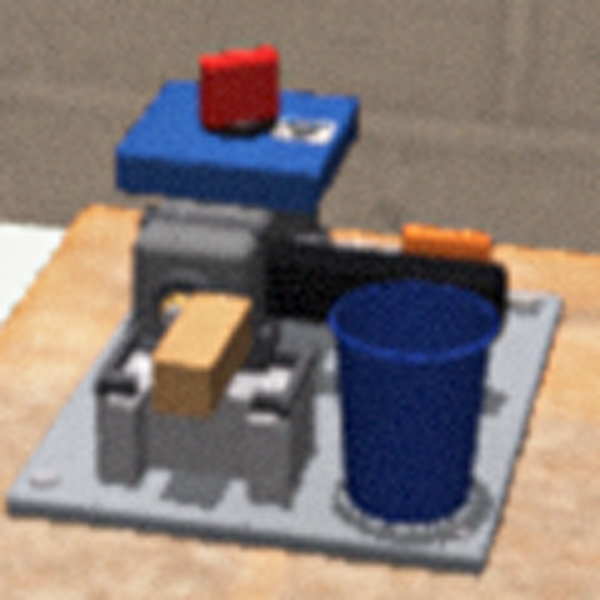

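View pics/tz2.png

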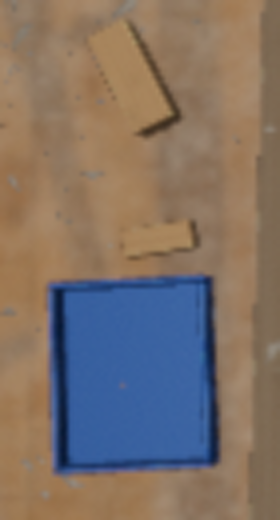

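View pics/dial.png

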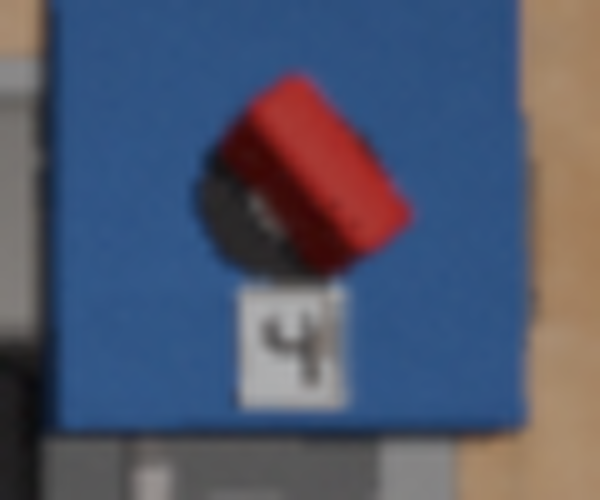

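```bash
python3 - <<'E'
from h import *
p=capture("top")
for nm,z,L,of,k in [("new",.028,[(87,42),(125,20),(181,115),(142,134)],(205,155),4),("tray",.028,[(50,285),(210,277),(216,463),(58,470)],(205,155),4),("knob",.158,[(297,72),(412,213),(222,150),(335,278)],(400,135),10)]:
    Q=np.array([ray((u/k+of[0]-.5+.5/k,v/k+of[1]-.5+.5/k),z,p) for u,v in L]); print(nm,Q[:,:2].round(4).tolist(),Q.mean(0).round(4))
    for i in range(4):
        d=Q[(i+1)%4]-Q[i]; print(round(np.hypot(*d[:2]),4),round(np.arctan2(d[1],d[0]),3))
# batten & red cup
for uv,z in [((272,200),.02),((284,200),.02),((220,120),.09),((229,131),0)]: print(uv,ray(uv,z,p).round(3))
s=capture("side"); 
print(tri([(220,121),(183,264)],[p,s]), tri([(278,260),(340,276)],[p,s]))
E
```

```text
new [[0.5923, 0.3332], [0.606, 0.3088], [0.5443, 0.2727], [0.5326, 0.2976]] [0.5688 0.3031 0.028 ]
0.028 -1.061
0.0715 -2.612
0.0275 2.008
0.0695 0.538
tray [[0.438, 0.3558], [0.4415, 0.2542], [0.3261, 0.2504], [0.3227, 0.3497]] [0.3821 0.3025 0.028 ]
0.1017 -1.536
0.1155 -3.109
0.0994 1.605
0.1154 0.053
knob [[0.6098, -0.1475], [0.5785, -0.1708], [0.5932, -0.1309], [0.5648, -0.1539]] [ 0.5866 -0.1508  0.158 ]
0.039 -2.503
0.0424 1.219
0.0365 -2.461
0.0455 0.141
(272, 200) [0.502 0.218 0.02 ]
(284, 200) [0.501 0.187 0.02 ]
(220, 120) [0.691 0.331 0.09 ]
(229, 131) [0.689 0.335 0.   ]
(array([0.69117883, 0.33202158, 0.08845359]), np.float64(0.8554559310781826)) (array([0.40225412, 0.20898734, 0.01610905]), np.float64(20.73116570641767))
```

```bash
cat >> h.py <<'E'
from scipy.spatial.transform import Rotation as Ro
def rel(wps):
    s=sense(); R0=Ro.from_euler("xyz",s["orientation"]); p0=s["eef_pos"]
    print("t",round(s["t"],2),"tcp",p0.round(4),"rpy",s["orientation"].round(3),"q",s["q"].round(2),"F",s["contact_force"].round(1),"gap",round(s["finger_gap"],4))
    for (x,y,z,yaw) in wps:
        d=R0.inv().apply(np.array([x,y,z])-p0)/.3; r=(R0.inv()*Ro.from_euler("xyz",[np.pi,0,yaw])).as_rotvec()/(2*np.pi)
        print((x,y,z,round(yaw,3)),"pos",d.round(4).tolist(),"rot",r.round(4).tolist(),"rows",round(max(np.linalg.norm(d)*.3/.0625,np.linalg.norm(r)*360/10.7),1))
E
python3 - <<'E'
from h import *
rel([(.5705,.003,.17,1.549),(.5705,.003,.06,1.549)])
E
```

```text
t 2.5 tcp [0.1332 0.5593 0.2313] rpy [-3.142 -0.     2.908] q [ 1.13  0.16  1.6   0.    1.39 -0.21] F [-0.3  0.4  0.3] gap 0.0855
(0.5705, 0.003, 0.17, 1.549) pos [-1.8476, -1.4662, 0.2043] rot [-0.0, -0.0, 0.2163] rows 11.4
(0.5705, 0.003, 0.06, 1.549) pos [-1.8476, -1.4662, 0.5709] rot [-0.0, -0.0, 0.2163] rows 11.6
```

Emit:
play_rows --rows '[{"delta_pos": [-0.924,-0.733,0.1],"delta_rot": [0,0,0.216],"hand": -0.3},{"delta_pos": [-0.924,-0.733,0.1],"delta_rot": [0,0,0.216],"hand": -0.3},{"delta_pos": [-0.924,-0.733,0.1],"delta_rot": [0,0,0.216],"hand": -0.3},{"delta_pos": [-0.924,-0.733,0.1],"delta_rot": [0,0,0.216],"hand": -0.3},{"delta_pos": [-0.924,-0.733,0.1],"delta_rot": [0,0,0.216],"hand": -0.3},{"delta_pos": [-0.924,-0.733,0.1],"delta_rot": [0,0,0.216],"hand": -0.3},{"delta_pos": [-0.924,-0.733,0.1],"delta_rot": [0,0,0.216],"hand": -0.3},{"delta_pos": [-0.924,-0.733,0.1],"delta_rot": [0,0,0.216],"hand": -0.3}]'

```text
t: 3.5
eef_pos: [0.3524, 0.2806, 0.2014]
orientation: [3.141, -0.0, 1.546]
contact_force: [0.4, 1.1, -0.0]
finger_gap: 0.0558
```

```bash
python3 - <<'E'
from h import *
rel([(.5705,.003,.17,1.549),(.5705,.003,.06,1.549)])
E
```

```text
t 3.5 tcp [0.3524 0.2806 0.2014] rpy [ 3.141 -0.     1.546] q [ 0.4  -0.15  1.97  0.    1.32  0.43] F [ 0.4  1.1 -0. ] gap 0.0558
(0.5705, 0.003, 0.17, 1.549) pos [-0.9072, 0.7494, 0.1046] rot [0.0, -0.0, -0.0004] rows 5.7
(0.5705, 0.003, 0.06, 1.549) pos [-0.9072, 0.7494, 0.4713] rot [0.0, -0.0, -0.0004] rows 6.1
```

Emit:
play_rows --rows '[{"delta_pos": [-0.907,0.749,0.105],"hand": -0.08},{"delta_pos": [-0.907,0.749,0.105],"hand": -0.08},{"delta_pos": [-0.907,0.749,0.105],"hand": -0.08},{"delta_pos": [-0.907,0.749,0.105],"hand": -0.08},{"delta_pos": [-0.907,0.749,0.105],"hand": -0.08},{"delta_pos": [-0.907,0.749,0.105],"hand": -0.08},{"delta_pos": [-0.907,0.749,0.105],"hand": -0.08}]'

```text
invalid input
```

```bash
python3 - <<'E'
from h import *
rel([(.5705,.003,.10,1.549),(.5705,.003,.062,1.549)])
p=capture("top"); cv2.imwrite('pics/a1.png',cv2.resize(p["img"][110:260,290:490,::-1],None,fx=4,fy=4,interpolation=2))
p=capture("side"); cv2.imwrite('pics/a2.png',cv2.resize(p["img"][80:260,225:405,::-1],None,fx=3.3,fy=3.3,interpolation=2))
E
```

```text
t 3.5 tcp [0.3524 0.2806 0.2014] rpy [ 3.141 -0.     1.546] q [ 0.4  -0.15  1.97  0.    1.32  0.43] F [ 0.4  1.1 -0. ] gap 0.0558
(0.5705, 0.003, 0.1, 1.549) pos [-0.9072, 0.7494, 0.3379] rot [0.0, -0.0, -0.0004] rows 5.9
(0.5705, 0.003, 0.062, 1.549) pos [-0.9072, 0.7494, 0.4646] rot [0.0, -0.0, -0.0004] rows 6.1
```

View pics/a2.png

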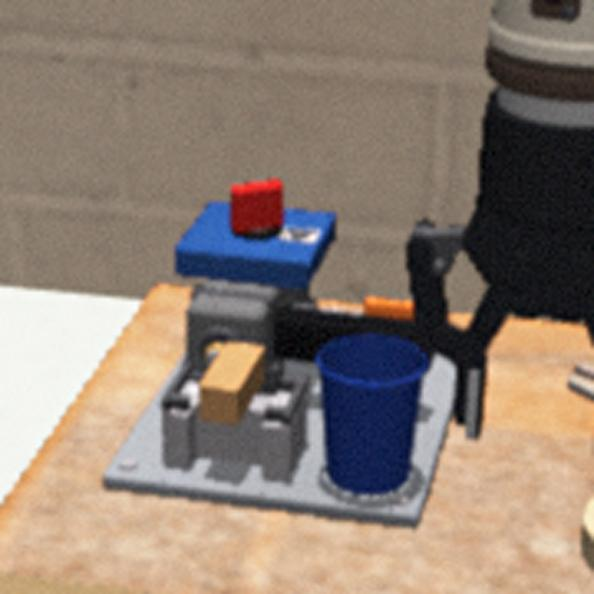

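Emit:
play_rows --rows '[{"delta_pos": [-0.907,0.749,0.105],"delta_rot": [0,0,0],"hand": -0.08},{"delta_pos": [-0.907,0.749,0.105],"delta_rot": [0,0,0],"hand": -0.08},{"delta_pos": [-0.907,0.749,0.105],"delta_rot": [0,0,0],"hand": -0.08},{"delta_pos": [-0.907,0.749,0.105],"delta_rot": [0,0,0],"hand": -0.08},{"delta_pos": [-0.907,0.749,0.105],"delta_rot": [0,0,0],"hand": -0.08},{"delta_pos": [-0.907,0.749,0.105],"delta_rot": [0,0,0],"hand": -0.08},{"delta_pos": [-0.907,0.749,0.105],"delta_rot": [0,0,0],"hand": -0.08}]'

```text
t: 4.47
eef_pos: [0.5722, 0.0024, 0.1693]
orientation: [-3.141, 0.0, 1.548]
contact_force: [-1.3, -0.1, -0.9]
finger_gap: 0.0461
```

```bash
python3 - <<'E'
from h import *
rel([(.5705,.003,.10,1.549),(.5705,.003,.062,1.549)])
p=capture("top"); cv2.imwrite('pics/a1.png',cv2.resize(p["img"][110:260,290:490,::-1],None,fx=4,fy=4,interpolation=2))
p=capture("side"); cv2.imwrite('pics/a2.png',cv2.resize(p["img"][80:260,225:405,::-1],None,fx=3.3,fy=3.3,interpolation=2))
E
```

```text
t 4.47 tcp [0.5722 0.0024 0.1693] rpy [-3.141  0.     1.548] q [-0.21  0.21  1.67 -0.    1.27 -0.18] F [-1.3 -0.1 -0.9] gap 0.0461
(0.5705, 0.003, 0.1, 1.549) pos [0.0021, -0.0057, 0.2312] rot [-0.0, 0.0001, -0.0001] rows 1.1
(0.5705, 0.003, 0.062, 1.549) pos [0.0022, -0.0057, 0.3578] rot [-0.0, 0.0001, -0.0001] rows 1.7
```

View pics/a2.png

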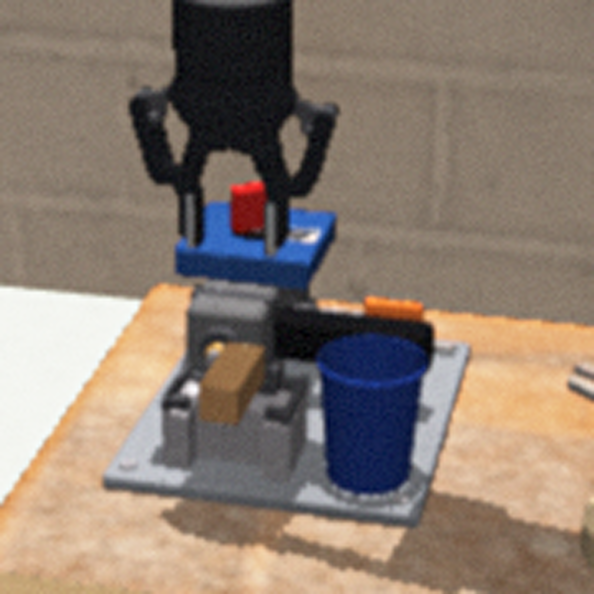

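View pics/a1.png

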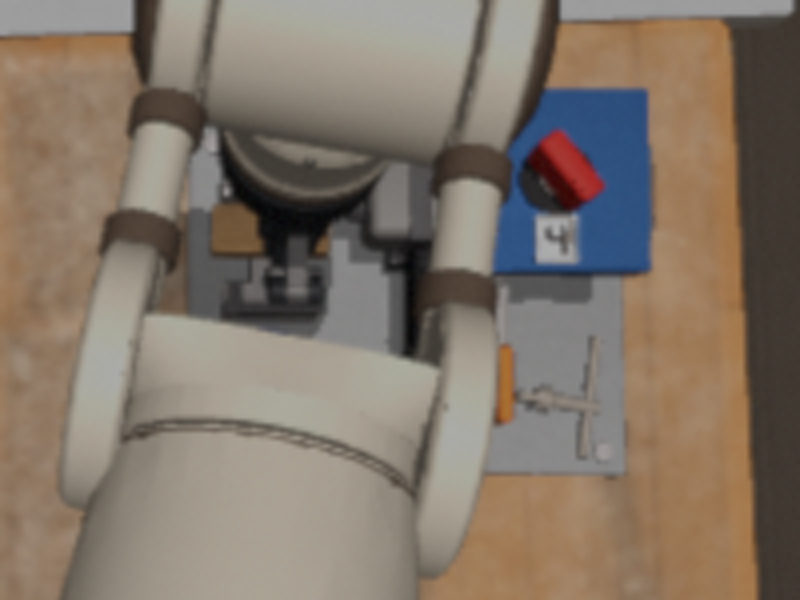

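Emit:
play_rows --rows '[{"delta_pos": [0.002,-0.005,0.18],"delta_rot": [0,0,0],"hand": -0.08},{"delta_pos": [0.002,-0.005,0.25],"delta_rot": [0,0,0],"hand": -0.08},{"delta_pos": [0.002,-0.005,0.32],"delta_rot": [0,0,0],"hand": -0.08},{"delta_pos": [0.002,-0.005,0.355],"delta_rot": [0,0,0],"hand": -0.08},{"delta_pos": [0.002,-0.005,0.355],"delta_rot": [0,0,0],"hand": -0.08}]'

```text
t: 5.2
eef_pos: [0.5689, 0.0061, 0.063]
orientation: [-3.14, -0.0, 1.552]
contact_force: [0.3, -0.2, 0.5]
finger_gap: 0.046
```

```bash
python3 - <<'E'
from h import *
rel([])
p=capture("side"); cv2.imwrite('pics/a3.png',cv2.resize(p["img"][100:240,245:385,::-1],None,fx=4,fy=4,interpolation=2))
E
```

```text
t 5.2 tcp [0.5689 0.0061 0.063 ] rpy [-3.14  -0.     1.552] q [-0.2   0.33  1.75  0.    1.06 -0.18] F [ 0.3 -0.2  0.5] gap 0.046
```

View pics/a3.png

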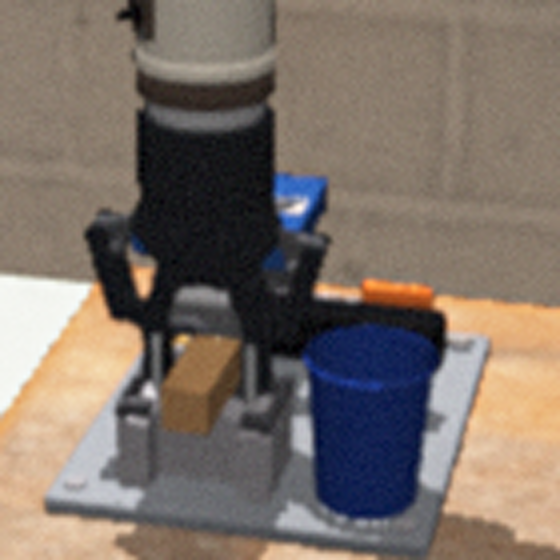

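Emit:
play_rows --newtons 40 --rows '[{"delta_pos": [0,0,0],"delta_rot": [0,0,0],"hand": 0.6},{"delta_pos": [0,0,0],"delta_rot": [0,0,0],"hand": 0.6},{"delta_pos": [0,0,0],"delta_rot": [0,0,0],"hand": 0.6},{"delta_pos": [0,0,0],"delta_rot": [0,0,0],"hand": 0.6},{"delta_pos": [0,0,-0.1],"delta_rot": [0,0,0],"hand": 0.6},{"delta_pos": [0,0,-0.36],"delta_rot": [0,0,0],"hand": 0.6},{"delta_pos": [0,0,-0.36],"delta_rot": [0,0,0],"hand": 0.6},{"delta_pos": [0,0,-0.36],"delta_rot": [0,0,0],"hand": 0.6}]'

```text
t: 6.25
eef_pos: [0.5702, 0.005, 0.1722]
orientation: [3.139, 0.0, 1.551]
contact_force: [0.4, 0.1, -1.1]
finger_gap: 0.0276
```

```bash
python3 - <<'E'
from h import *
rel([(.382,.3025,.16,1.60),(.382,.3025,.022,1.60)])
p=capture("side"); cv2.imwrite('pics/a4.png',cv2.resize(p["img"][100:240,245:385,::-1],None,fx=4,fy=4,interpolation=2))
E
```

```text
t 6.25 tcp [0.5702 0.005  0.1722] rpy [3.139 0.    1.551] q [-0.2   0.2   1.67 -0.    1.27 -0.18] F [ 0.4  0.1 -1.1] gap 0.0276
(0.382, 0.3025, 0.16, 1.6) pos [0.9786, -0.6474, 0.0389] rot [0.0003, 0.0001, -0.0079] rows 5.6
(0.382, 0.3025, 0.022, 1.6) pos [0.9789, -0.6485, 0.4989] rot [0.0003, 0.0001, -0.0079] rows 6.1
```

View pics/a4.png

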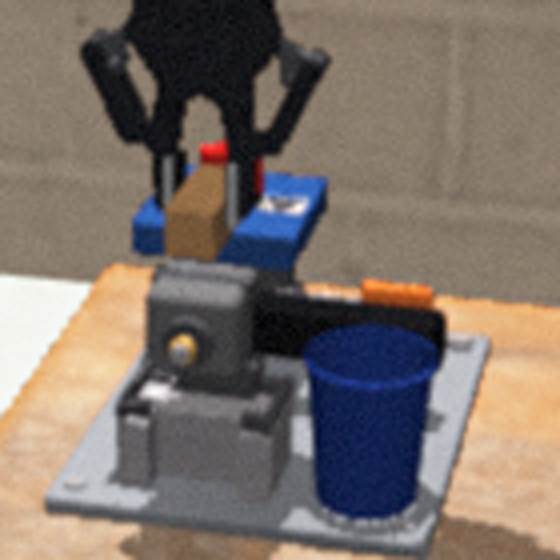

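Emit:
play_rows --rows '[{"delta_pos": [0.979,-0.648,0.02],"delta_rot": [0,0,-0.008],"hand": 0.6},{"delta_pos": [0.979,-0.648,0.02],"delta_rot": [0,0,-0.008],"hand": 0.6},{"delta_pos": [0.979,-0.648,0.02],"delta_rot": [0,0,-0.008],"hand": 0.6},{"delta_pos": [0.979,-0.648,0.02],"delta_rot": [0,0,-0.008],"hand": 0.6},{"delta_pos": [0.979,-0.648,0.02],"delta_rot": [0,0,-0.008],"hand": 0.6},{"delta_pos": [0.979,-0.648,0.02],"delta_rot": [0,0,-0.008],"hand": 0.6},{"delta_pos": [0.979,-0.648,0.2],"delta_rot": [0,0,-0.008],"hand": 0.6},{"delta_pos": [0.979,-0.648,0.4],"delta_rot": [0,0,-0.008],"hand": 0.6},{"delta_pos": [0.979,-0.648,0.48],"delta_rot": [0,0,-0.008],"hand": 0.6},{"delta_pos": [0.979,-0.648,0.515],"delta_rot": [0,0,-0.008],"hand": 0.6},{"delta_pos": [0.979,-0.648,0.52],"delta_rot": [0,0,-0.008],"hand": 0.6},{"delta_pos": [0.979,-0.648,0.52],"delta_rot": [0,0,-0.008],"hand": 0.6}]'

```text
t: 7.8
eef_pos: [0.3819, 0.3031, 0.016]
orientation: [3.14, -0.001, 1.601]
contact_force: [-0.1, -0.1, 0.7]
finger_gap: 0.0276
```

```bash
python3 - <<'E'
from h import *
rel([])
p=capture("side"); cv2.imwrite('pics/a5.png',cv2.resize(p["img"][180:360,220:440,::-1],None,fx=3,fy=3,interpolation=2))
E
```

```text
t 7.8 tcp [0.3819 0.3031 0.016 ] rpy [ 3.140e+00 -1.000e-03  1.601e+00] q [ 0.42  0.23  1.99 -0.    0.92  0.39] F [-0.1 -0.1  0.7] gap 0.0276
```

View pics/a5.png

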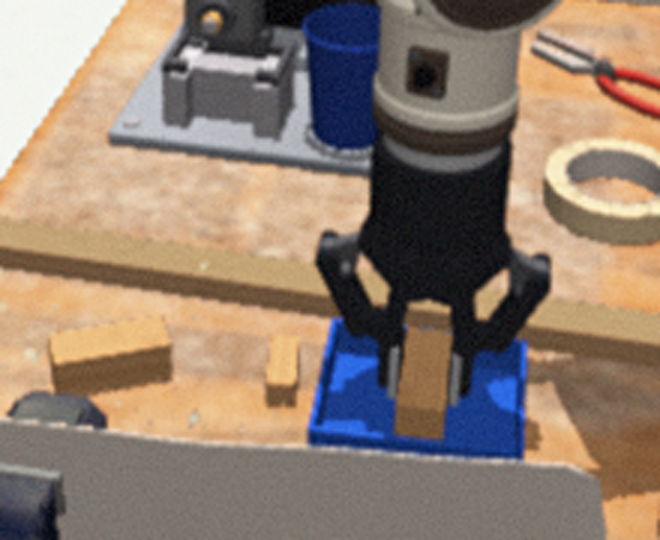

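Emit:
play_rows --rows '[{"delta_pos": [0,0,0.008],"delta_rot": [0,0,0],"hand": 0.6},{"delta_pos": [0,0,0.008],"delta_rot": [0,0,0],"hand": -0.1},{"delta_pos": [0,0,0.008],"delta_rot": [0,0,0],"hand": -0.1},{"delta_pos": [0,0,0.008],"delta_rot": [0,0,0],"hand": -0.1},{"delta_pos": [0,0,-0.15],"delta_rot": [0,0,0],"hand": -0.1},{"delta_pos": [0,0,-0.35],"delta_rot": [0,0,0],"hand": -0.1},{"delta_pos": [0,0,-0.4],"delta_rot": [0,0,0],"hand": -0.1},{"delta_pos": [0,0,-0.4],"delta_rot": [0,0,0],"hand": -0.1}]'

```text
t: 8.85
eef_pos: [0.3818, 0.3031, 0.1361]
orientation: [3.139, -0.001, 1.601]
contact_force: [-0.1, -0.3, -1.2]
finger_gap: 0.0468
```

```bash
python3 - <<'E'
from h import *
rel([(.569,.303,.12,.53),(.569,.303,.009,.53)])
p=capture("side"); cv2.imwrite('pics/a6.png',cv2.resize(p["img"][180:360,220:440,::-1],None,fx=3,fy=3,interpolation=2))
E
```

```text
t 8.85 tcp [0.3818 0.3031 0.1361] rpy [ 3.139e+00 -1.000e-03  1.601e+00] q [ 0.42  0.03  1.94 -0.    1.18  0.39] F [-0.1 -0.3 -1.2] gap 0.0468
(0.569, 0.303, 0.12, 0.53) pos [-0.0192, 0.6235, 0.0551] rot [0.0002, -0.0003, 0.1704] rows 5.7
(0.569, 0.303, 0.009, 0.53) pos [-0.0196, 0.6227, 0.4251] rot [0.0002, -0.0003, 0.1704] rows 5.7
```

View pics/a6.png

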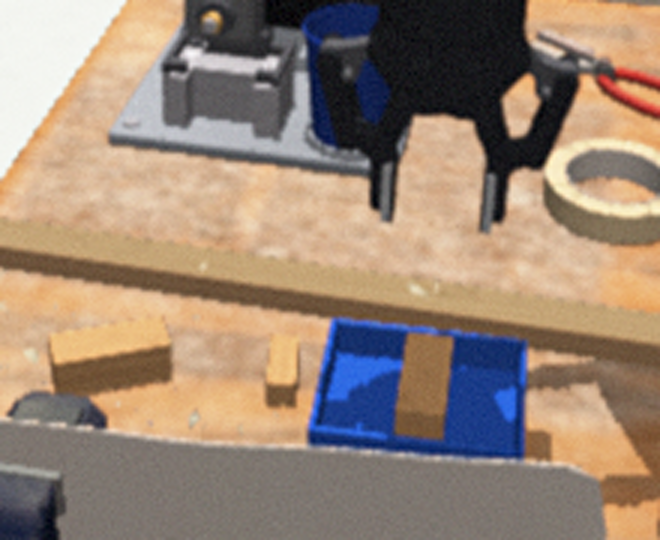

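Emit:
play_rows --rows '[{"delta_pos": [-0.019,0.623,0.05],"delta_rot": [0,0,0.17],"hand": -0.35},{"delta_pos": [-0.019,0.623,0.05],"delta_rot": [0,0,0.17],"hand": -0.35},{"delta_pos": [-0.019,0.623,0.05],"delta_rot": [0,0,0.17],"hand": -0.35},{"delta_pos": [-0.019,0.623,0.05],"delta_rot": [0,0,0.17],"hand": -0.35},{"delta_pos": [-0.019,0.623,0.05],"delta_rot": [0,0,0.17],"hand": -0.35},{"delta_pos": [-0.019,0.623,0.05],"delta_rot": [0,0,0.17],"hand": -0.35},{"delta_pos": [-0.019,0.623,0.12],"delta_rot": [0,0,0.17],"hand": -0.35},{"delta_pos": [-0.019,0.623,0.2],"delta_rot": [0,0,0.17],"hand": -0.35},{"delta_pos": [-0.019,0.623,0.2],"delta_rot": [0,0,0.17],"hand": -0.35}]'

```text
t: 10.02
eef_pos: [0.5645, 0.3016, 0.0699]
orientation: [-3.139, 0.009, 0.535]
contact_force: [-0.4, 0.0, -0.2]
finger_gap: 0.0575
```

```bash
python3 - <<'E'
from h import *
rel([(.569,.303,.009,.53)])
p=capture("side"); cv2.imwrite('pics/a7.png',cv2.resize(p["img"][180:360,160:380,::-1],None,fx=3,fy=3,interpolation=2))
E
```

```text
t 10.03 tcp [0.5645 0.3016 0.0699] rpy [-3.139  0.009  0.535] q [0.3  0.49 1.52 0.   1.14 1.34] F [-0.4  0.  -0.2] gap 0.0575
(0.569, 0.303, 0.009, 0.53) pos [0.017, 0.004, 0.2029] rot [-0.0003, 0.0015, 0.0007] rows 1.0
```

View pics/a7.png

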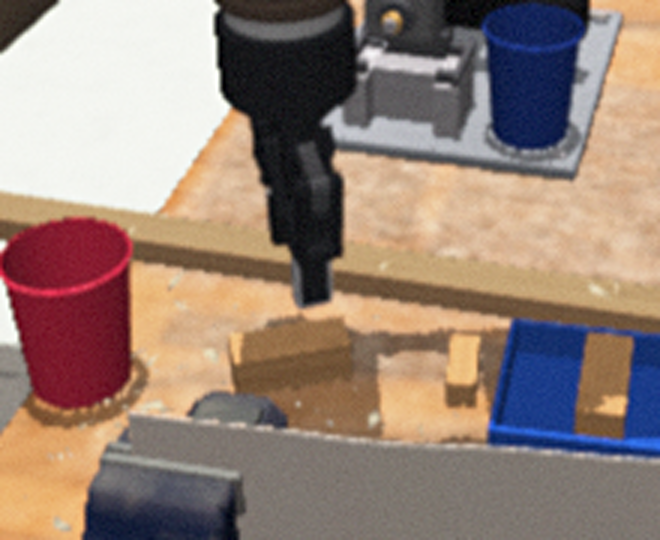

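Emit:
play_rows --rows '[{"delta_pos": [0,0,0.1],"delta_rot": [0,0,0],"hand": -0.35},{"delta_pos": [0,0,0.19],"delta_rot": [0,0,0],"hand": -0.35},{"delta_pos": [0,0,0.19],"delta_rot": [0,0,0],"hand": -0.35},{"delta_pos": [0,0,0.19],"delta_rot": [0,0,0],"hand": -0.35}]'

```text
t: 10.58
eef_pos: [0.5691, 0.3031, 0.0197]
orientation: [3.141, -0.002, 0.533]
contact_force: [0.4, -0.6, 0.9]
finger_gap: 0.0578
```

```bash
python3 - <<'E'
from h import *
rel([(.569,.303,.009,.53)])
p=capture("side"); cv2.imwrite('pics/a8.png',cv2.resize(p["img"][220:330,200:310,::-1],None,fx=5,fy=5,interpolation=2))
p=capture("top"); cv2.imwrite('pics/a8t.png',cv2.resize(p["img"][120:240,190:310,::-1],None,fx=5,fy=5,interpolation=2))
E
```

```text
t 10.57 tcp [0.5691 0.3031 0.0197] rpy [ 3.141e+00 -2.000e-03  5.330e-01] q [0.3  0.56 1.53 0.   1.05 1.34] F [ 0.4 -0.6  0.9] gap 0.0578
(0.569, 0.303, 0.009, 0.53) pos [-0.0005, -0.0001, 0.0357] rot [0.0001, -0.0003, 0.0005] rows 0.2
```

View pics/a8.png

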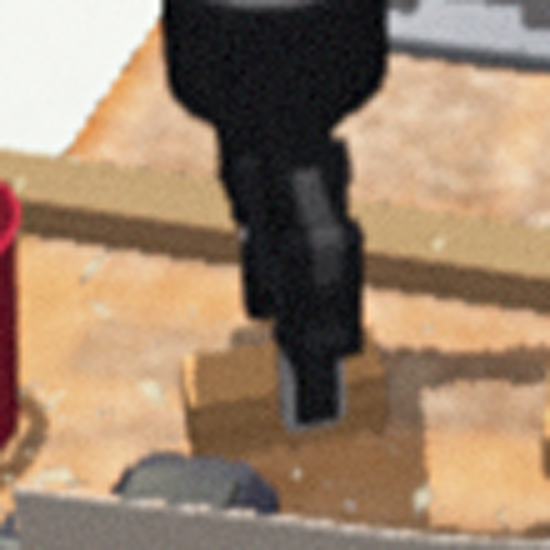

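View pics/a8t.png

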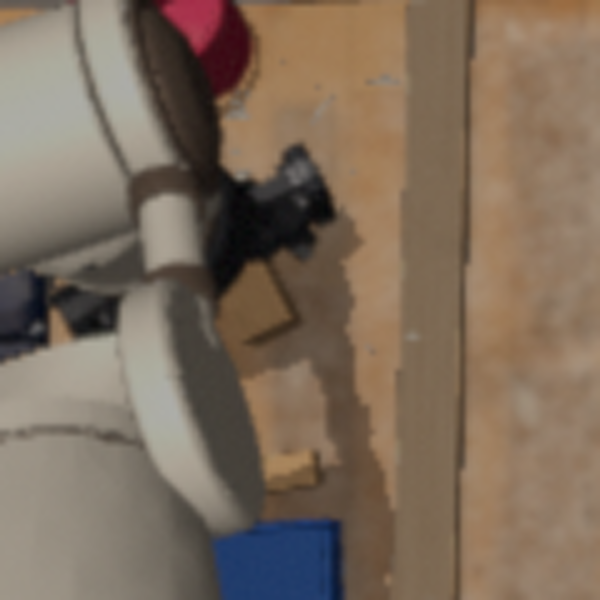

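Emit:
play_rows --newtons 40 --rows '[{"delta_pos": [0,0,0.034],"delta_rot": [0,0,0],"hand": -0.35},{"delta_pos": [0,0,0.034],"delta_rot": [0,0,0],"hand": 0.6},{"delta_pos": [0,0,0.034],"delta_rot": [0,0,0],"hand": 0.6},{"delta_pos": [0,0,0.034],"delta_rot": [0,0,0],"hand": 0.6},{"delta_pos": [0,0,0.034],"delta_rot": [0,0,0],"hand": 0.6},{"delta_pos": [0,0,0.034],"delta_rot": [0,0,0],"hand": 0.6},{"delta_pos": [0,0,-0.1],"delta_rot": [0,0,0],"hand": 0.6},{"delta_pos": [0,0,-0.3],"delta_rot": [0,0,0],"hand": 0.6},{"delta_pos": [0,0,-0.45],"delta_rot": [0,0,0],"hand": 0.6},{"delta_pos": [0,0,-0.48],"delta_rot": [0,0,0],"hand": 0.6},{"delta_pos": [0,0,-0.48],"delta_rot": [0,0,0],"hand": 0.6}]'

```text
t: 12.05
eef_pos: [0.5682, 0.3027, 0.1623]
orientation: [3.142, -0.0, 0.533]
contact_force: [0.1, 0.2, -1.1]
finger_gap: 0.0271
```

```bash
python3 - <<'E'
from h import *
rel([(.5698,.0036,.17,-.024)])
p=capture("side"); cv2.imwrite('pics/a9.png',cv2.resize(p["img"][160:310,200:350,::-1],None,fx=4,fy=4,interpolation=2))
E
```

```text
t 12.05 tcp [0.5682 0.3027 0.1623] rpy [ 3.142 -0.     0.533] q [ 0.3   0.39  1.46 -0.    1.29  1.34] F [ 0.1  0.2 -1.1] gap 0.0271
(0.5698, 0.0036, 0.17, -0.024) pos [-0.5017, 0.8617, -0.0258] rot [0.0, -0.0, 0.0886] rows 4.8
```

View pics/a9.png

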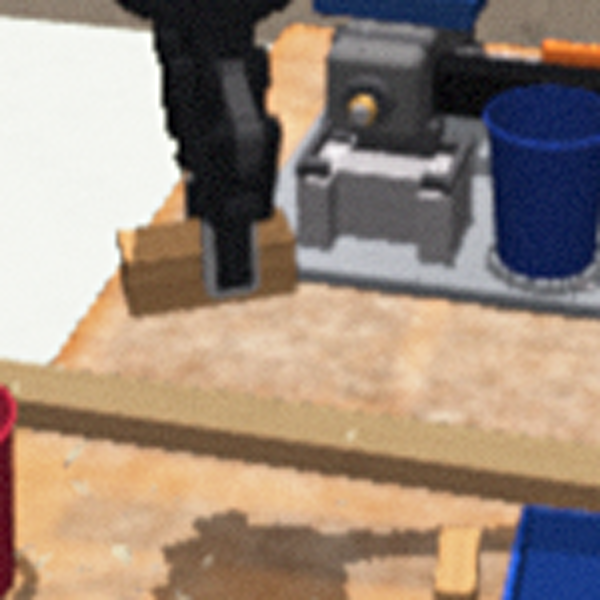

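```bash
python3 - <<'E'
from h import *
p=capture("side"); t=capture("top")
obs=np.array([(131,314),(297,290),(119,233),(298,238)])/4+(199.6,159.6)
s=sense(); yaw=s["orientation"][2]
for s_ in (-4,0,4,8):
    c=s["eef_pos"]+np.array([np.cos(yaw),np.sin(yaw),0])*s_/1000+[0,0,.006]
    B=box(c,yaw,(.07,.028,.028))
    P=proj(B,p); i=[((P-o)**2).sum(1).argmin() for o in obs]
    print(s_,(P[i]-obs).round(1).tolist())
for k in ("blank_new_center",):
    print([(r["point"],r["conf"]) for r in spot_point(k,p)][:2], [(r["point"],r["conf"]) for r in spot_point(k,t)][:2])
    r=regions_of(k,p)[:1]
    for q in r: m=q["pixels"]; print(q["extent"],q["conf"],m.sum())
cv2.imwrite('pics/a9t.png',cv2.resize(t["img"][120:240,190:310,::-1],None,fx=5,fy=5,interpolation=2))
E
```

```text
-4 [[7.5, 1.9], [7.3, 0.9], [6.2, -0.8], [2.7, 5.7]]
0 [[5.0, 2.3], [5.0, 1.3], [3.8, -0.5], [4.4, -0.1]]
4 [[2.6, 2.7], [2.7, 1.7], [1.4, -0.1], [2.0, 0.3]]
8 [[0.2, 3.1], [0.3, 2.0], [-1.0, 0.3], [-0.3, 0.7]]
[([249.0, 223.5], 0.78)] [([219.1, 165.0], 0.62)]
[227.8, 210.1, 279.0, 238.2] 0.82 688
```

View pics/a9t.png

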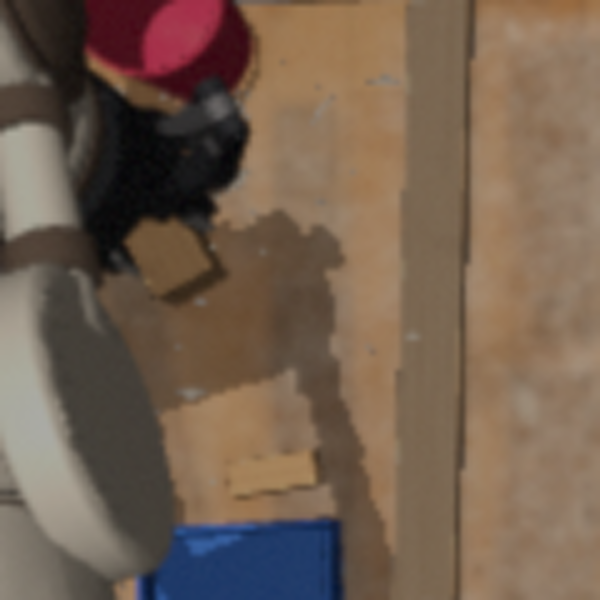

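```bash
python3 - <<'E'
from h import *
p=capture("top"); s=sense(); yaw=s["orientation"][2]; d=np.array([np.cos(yaw),np.sin(yaw)]); n=np.array([-d[1],d[0]])
for uv in [(163,293),(216,261)]:
    q=ray((uv[0]/5+189.6,uv[1]/5+119.6),.181,p)[:2]-s["eef_pos"][:2]; print("along",round(q@d,4),"across",round(q@n,4))
# check: finger features / original blank, side view with initial corners
ps=capture("side")
im=ps["img"]; 
B=box(np.array([.5688,.3031,.014]),.533,(.07,.028,.028)); print(proj(B,ps).round(1).tolist())
B=box(np.array([.5688,.3031,.014])+np.array([d[0],d[1],0])*.007,.533,(.07,.028,.028)); print(proj(B,ps).round(1).tolist())
a=cv2.imread('pics/side0.png')[270:320,220:290]; cv2.imwrite('pics/bn.png',cv2.resize(a,None,fx=10,fy=10,interpolation=2))
E
```

```text
along -0.0302 across 0.0106
along -0.0303 across -0.0158
[[275.4, 294.5], [275.1, 282.5], [279.4, 303.9], [279.0, 291.7], [238.3, 302.3], [237.4, 290.2], [241.3, 312.2], [240.4, 299.8]]
[[271.8, 295.3], [271.4, 283.3], [275.6, 304.7], [275.3, 292.5], [234.5, 303.1], [233.5, 291.0], [237.4, 313.0], [236.4, 300.7]]
```

View pics/bn.png

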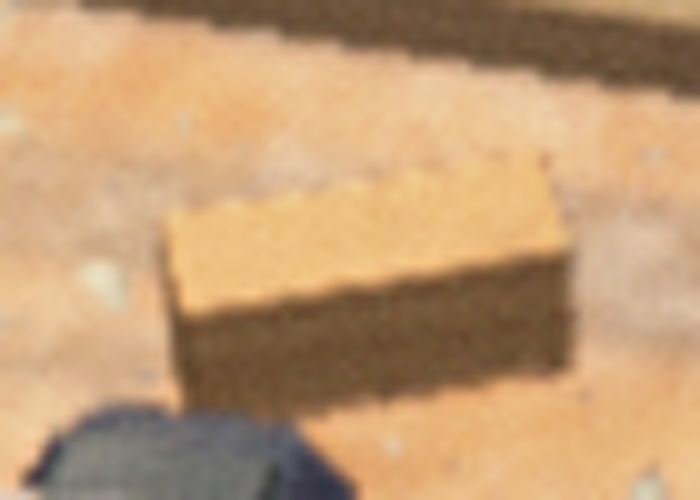

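```bash
python3 - <<'E'
from h import *
rel([(.5645,.003,.165,-.025),(.5645,.003,.095,-.025)])
E
```

```text
t 12.45 tcp [0.5678 0.3026 0.1613] rpy [-3.141e+00  2.000e-03  5.330e-01] q [0.3  0.39 1.46 0.   1.29 1.34] F [-0.  -0.3 -0.3] gap 0.0271
(0.5645, 0.003, 0.165, -0.025) pos [-0.5166, 0.8548, -0.0117] rot [0.0, 0.0003, 0.0888] rows 4.8
(0.5645, 0.003, 0.095, -0.025) pos [-0.5162, 0.8549, 0.2216] rot [0.0, 0.0003, 0.0888] rows 4.9
```

Emit:
play_rows --rows '[{"delta_pos": [-0.516,0.855,-0.012],"delta_rot": [0,0,0.0885],"hand": 0.6},{"delta_pos": [-0.516,0.855,-0.012],"delta_rot": [0,0,0.0885],"hand": 0.6},{"delta_pos": [-0.516,0.855,-0.012],"delta_rot": [0,0,0.0885],"hand": 0.6},{"delta_pos": [-0.516,0.855,-0.012],"delta_rot": [0,0,0.0885],"hand": 0.6},{"delta_pos": [-0.516,0.855,-0.012],"delta_rot": [0,0,0.0885],"hand": 0.6},{"delta_pos": [-0.516,0.855,-0.012],"delta_rot": [0,0,0.0885],"hand": 0.6},{"delta_pos": [-0.516,0.855,0.15],"delta_rot": [0,0,0.0885],"hand": 0.6},{"delta_pos": [-0.516,0.855,0.22],"delta_rot": [0,0,0.0885],"hand": 0.6},{"delta_pos": [-0.516,0.855,0.22],"delta_rot": [0,0,0.0885],"hand": 0.6},{"delta_pos": [-0.516,0.855,0.22],"delta_rot": [0,0,0.0885],"hand": 0.6}]'

```text
t: 13.7
eef_pos: [0.566, 0.0037, 0.0975]
orientation: [3.141, -0.002, -0.022]
contact_force: [-0.2, -0.3, -0.0]
finger_gap: 0.0271
```

```bash
python3 - <<'E'
from h import *
rel([])
p=capture("side"); cv2.imwrite('pics/b1.png',cv2.resize(p["img"][140:240,255:375,::-1],None,fx=6,fy=6,interpolation=2))
p=capture("top"); cv2.imwrite('pics/b1t.png',cv2.resize(p["img"][130:230,310:430,::-1],None,fx=6,fy=6,interpolation=2))
E
```

```text
t 13.7 tcp [0.566  0.0037 0.0975] rpy [ 3.141e+00 -2.000e-03 -2.200e-02] q [-0.21  0.27  1.74  0.    1.12  1.39] F [-0.2 -0.3 -0. ] gap 0.0271
```

View pics/b1.png

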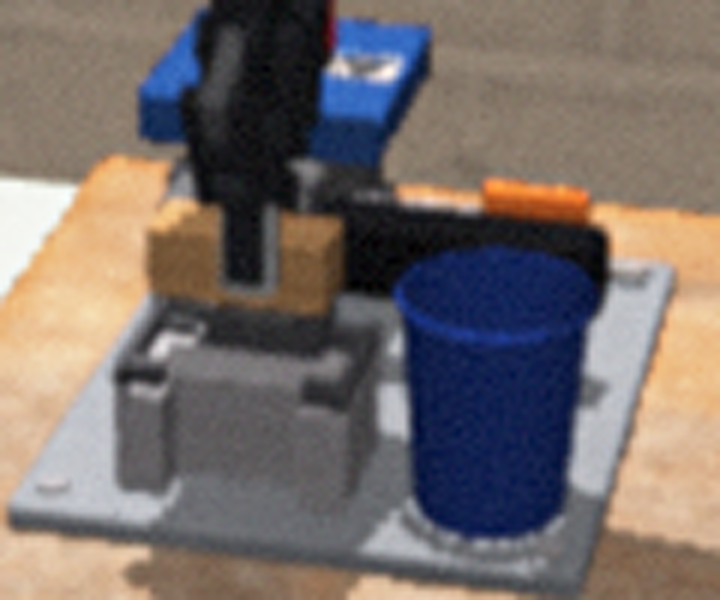

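View pics/b1t.png

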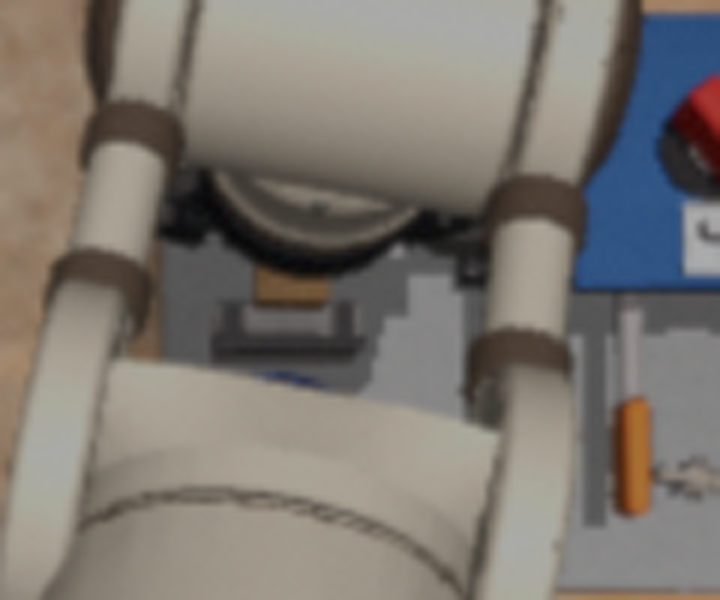

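```bash
python3 - <<'E'
from h import *
p=capture("side"); t=capture("top"); s=sense(); tc=s["eef_pos"]; print(tc.round(4))
c,sn=np.cos(-.024),np.sin(-.024)
f=lambda q:((c*q[0]+sn*q[1]).round(4),(-sn*q[0]+c*q[1]).round(4))
print("tcp",f(tc))
for nm,uv,z in [("stopL",(117,380),.066),("stopR",(353,403),.066),("blankL",(158,297),tc[2]-.0095),("blankR",(337,313),tc[2]-.0095),("blankLtop",(150,232),tc[2]+.0185),("blankRtop",(344,250),tc[2]+.0185)]:
    print(nm,f(ray((uv[0]/6+254.6,uv[1]/6+139.6),z,p)))
for nm,uv,z in [("bl near L",(256,304),tc[2]+.0185),("bl near R",(328,304),tc[2]+.0185),("stop near outer L",(214,345),.066),("stop near outer R",(360,345),.066),("stop inner end L",(240,335),.066),("stop inner end R",(337,335),.066)]:
    print(nm,f(ray((uv[0]/6+309.6,uv[1]/6+129.6),z,t)))
# initial top image stops: zoom4 offset(290,110)
for nm,uv in [("far L",(222,162)),("far R",(322,162)),("near L",(220,316)),("near R",(321,314))]:
    print(nm,f(ray((uv[0]/4+289.6,uv[1]/4+109.6),.066,t)))
print("bay t-fit",f((.5694,.0026)))
E
```

```text
[0.566  0.0032 0.0976]
tcp (np.float64(0.5658), np.float64(0.0168))
stopL (np.float64(0.6109), np.float64(0.0578))
stopR (np.float64(0.5209), np.float64(0.0533))
blankL (np.float64(0.6029), np.float64(0.0295))
blankR (np.float64(0.5339), np.float64(0.0254))
blankLtop (np.float64(0.6049), np.float64(0.0314))
blankRtop (np.float64(0.5309), np.float64(0.028))
bl near L (np.float64(0.5346), np.float64(0.0305))
bl near R (np.float64(0.5347), np.float64(0.0034))
stop near outer L (np.float64(0.5248), np.float64(0.0452))
stop near outer R (np.float64(0.5251), np.float64(-0.013))
stop inner end L (np.float64(0.5289), np.float64(0.0348))
stop inner end R (np.float64(0.5291), np.float64(-0.0038))
far L (np.float64(0.615), np.float64(0.0461))
far R (np.float64(0.615), np.float64(-0.0142))
near L (np.float64(0.5212), np.float64(0.0468))
near R (np.float64(0.5227), np.float64(-0.0136))
bay t-fit (np.float64(0.5692), np.float64(0.0163))
```

Emit:
play_rows --rows '[{"delta_pos": [-0.004,0.003,0],"delta_rot": [0,0,0],"hand": 0.6},{"delta_pos": [-0.004,0.003,0.03],"delta_rot": [0,0,0],"hand": 0.6},{"delta_pos": [-0.004,0.003,0.06],"delta_rot": [0,0,0],"hand": 0.6},{"delta_pos": [-0.004,0.003,0.09],"delta_rot": [0,0,0],"hand": 0.6},{"delta_pos": [-0.004,0.003,0.1],"delta_rot": [0,0,0],"hand": 0.6},{"delta_pos": [-0.004,0.003,0.1],"delta_rot": [0,0,0],"hand": 0.6}]'

```text
t: 14.65
eef_pos: [0.5637, 0.0023, 0.0659]
orientation: [-3.141, 0.001, -0.023]
contact_force: [-0.0, 1.6, -0.9]
finger_gap: 0.0275
```

```bash
python3 - <<'E'
from h import *
rel([])
p=capture("side"); cv2.imwrite('pics/b2.png',cv2.resize(p["img"][140:240,255:375,::-1],None,fx=6,fy=6,interpolation=2))
E
```

```text
t 14.65 tcp [0.5637 0.0023 0.0659] rpy [-3.141e+00  1.000e-03 -2.300e-02] q [-0.21  0.32  1.76  0.    1.07  1.38] F [-0.   1.6 -0.9] gap 0.0275
```

View pics/b2.png

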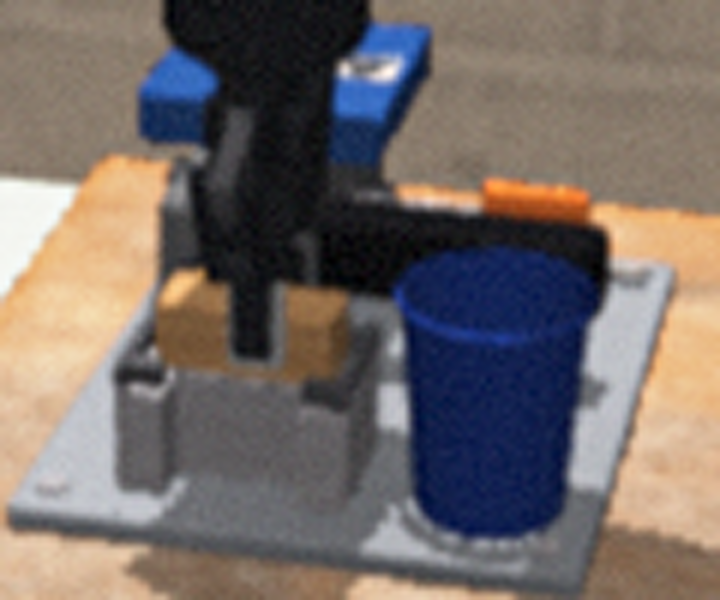

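Emit:
play_rows --rows '[{"delta_pos": [0,0,0.004],"delta_rot": [0,0,0],"hand": 0.6},{"delta_pos": [0,0,0.004],"delta_rot": [0,0,0],"hand": 0.1},{"delta_pos": [0,0,0.004],"delta_rot": [0,0,0],"hand": -0.05},{"delta_pos": [0,0,0.004],"delta_rot": [0,0,0],"hand": -0.05},{"delta_pos": [0,0,-0.1],"delta_rot": [0,0,0],"hand": -0.05},{"delta_pos": [0,0,-0.3],"delta_rot": [0,0,0],"hand": -0.05},{"delta_pos": [0,0,-0.44],"delta_rot": [0,0,0],"hand": -0.05},{"delta_pos": [0,0,-0.44],"delta_rot": [0,0,0],"hand": -0.05}]'

```text
t: 15.7
eef_pos: [0.5667, 0.0018, 0.2032]
orientation: [3.14, -0.009, -0.023]
contact_force: [-0.4, -0.6, -0.5]
finger_gap: 0.0451
```

```bash
python3 - <<'E'
from h import *
rel([(.5884,-.153,.197,.64),(.5884,-.153,.131,.64)])
p=capture("side"); cv2.imwrite('pics/b3.png',cv2.resize(p["img"][140:240,255:375,::-1],None,fx=6,fy=6,interpolation=2))
E
```

```text
t 15.7 tcp [0.5667 0.0018 0.2032] rpy [ 3.14  -0.009 -0.023] q [-0.21  0.15  1.66  0.    1.32  1.38] F [-0.4 -0.6 -0.5] gap 0.0451
(0.5884, -0.153, 0.197, 0.64) pos [0.0842, 0.514, 0.0222] rot [0.0007, -0.0013, -0.1055] rows 3.6
(0.5884, -0.153, 0.131, 0.64) pos [0.0822, 0.5136, 0.2422] rot [0.0007, -0.0013, -0.1055] rows 3.6
```

View pics/b3.png

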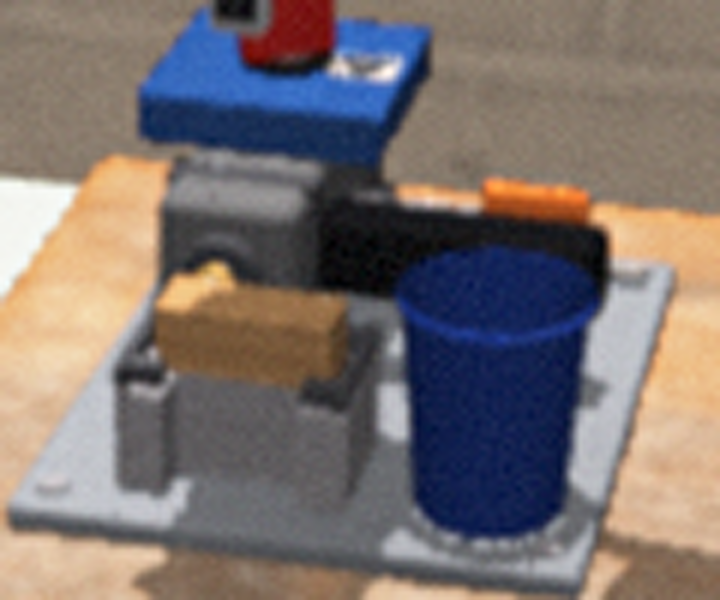

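Emit:
play_rows --rows '[{"delta_pos": [0.084,0.514,0.02],"delta_rot": [0,0,-0.1055],"hand": -0.05},{"delta_pos": [0.084,0.514,0.02],"delta_rot": [0,0,-0.1055],"hand": -0.05},{"delta_pos": [0.084,0.514,0.02],"delta_rot": [0,0,-0.1055],"hand": -0.05},{"delta_pos": [0.084,0.514,0.02],"delta_rot": [0,0,-0.1055],"hand": -0.05},{"delta_pos": [0.084,0.514,0.02],"delta_rot": [0,0,-0.1055],"hand": -0.05},{"delta_pos": [0.084,0.514,0.02],"delta_rot": [0,0,-0.1055],"hand": -0.05}]'

```text
t: 16.5
eef_pos: [0.5849, -0.1517, 0.1911]
orientation: [-3.14, 0.001, 0.638]
contact_force: [-0.8, 0.8, 0.3]
finger_gap: 0.0448
```

```bash
python3 - <<'E'
from h import *
rel([(.588,-.153,.131,.64)])
p=capture("side"); cv2.imwrite('pics/b4.png',cv2.resize(p["img"][90:190,245:365,::-1],None,fx=6,fy=6,interpolation=2))
p=capture("top"); cv2.imwrite('pics/b4t.png',cv2.resize(p["img"][110:260,290:490,::-1],None,fx=4,fy=4,interpolation=2))
E
```

```text
t 16.5 tcp [ 0.5849 -0.1517  0.1911] rpy [-3.14e+00  1.00e-03  6.38e-01] q [-0.45  0.27  1.55  0.    1.32  0.48] F [-0.8  0.8  0.3] gap 0.0448
(0.588, -0.153, 0.131, 0.64) pos [0.0059, 0.0099, 0.2004] rot [-0.0003, 0.0001, -0.0003] rows 1.0
```

View pics/b4.png

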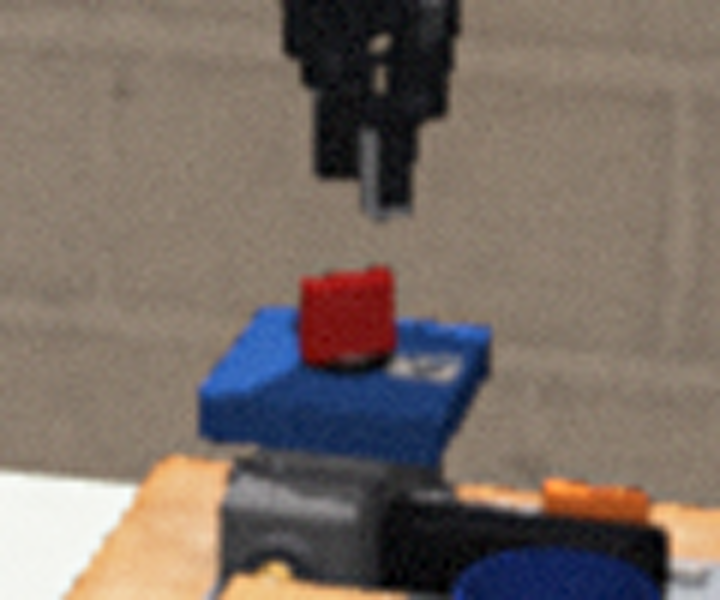

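View pics/b4t.png

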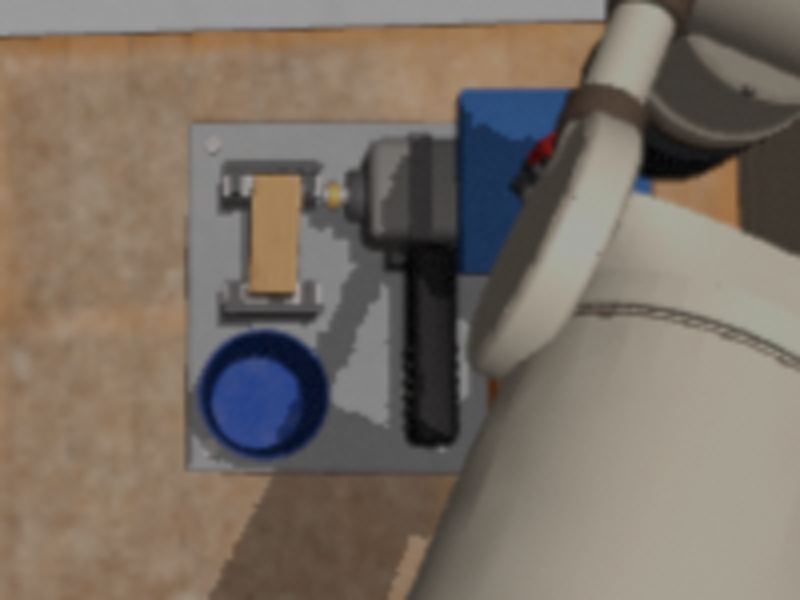

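Emit:
play_rows --rows '[{"delta_pos": [0,0,0],"delta_rot": [0,0,0],"hand": -0.05},{"delta_pos": [0,0,0.06],"delta_rot": [0,0,0],"hand": -0.05},{"delta_pos": [0,0,0.06],"delta_rot": [0,0,0],"hand": -0.05}]'

```text
t: 16.98
eef_pos: [0.584, -0.1516, 0.1716]
orientation: [-3.137, 0.002, 0.64]
contact_force: [-0.1, 1.4, -0.0]
finger_gap: 0.0447
```

```bash
python3 - <<'E'
from h import *
rel([(.588,-.153,.131,.64)])
p=capture("side"); cv2.imwrite('pics/b5.png',cv2.resize(p["img"][90:190,245:365,::-1],None,fx=6,fy=6,interpolation=2))
E
```

```text
t 16.98 tcp [ 0.584  -0.1516  0.1716] rpy [-3.137e+00  2.000e-03  6.400e-01] q [-0.45  0.28  1.57 -0.    1.29  0.48] F [-0.1  1.4 -0. ] gap 0.0447
(0.588, -0.153, 0.131, 0.64) pos [0.0083, 0.0122, 0.1352] rot [-0.0007, 0.0004, -0.0001] rows 0.7
```

View pics/b5.png

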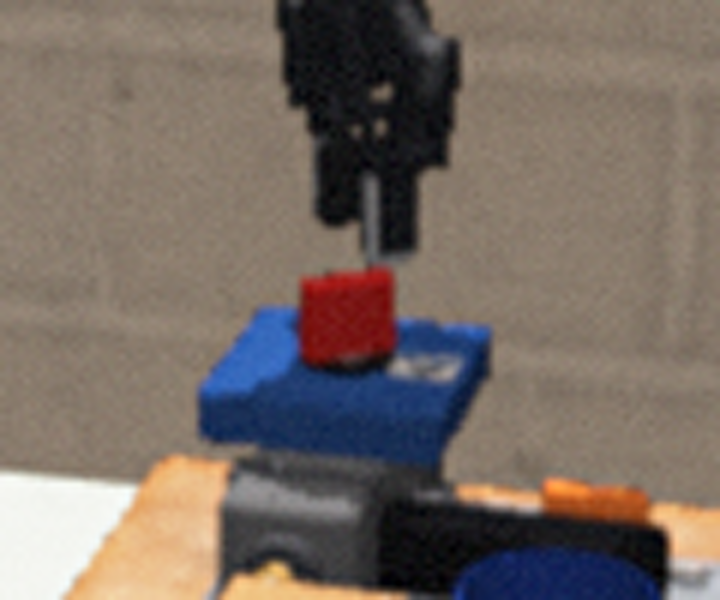

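Emit:
play_rows --newtons 40 --rows '[{"delta_pos": [0.008,0.012,0.0],"delta_rot": [0,0,0],"hand": -0.05},{"delta_pos": [0.008,0.012,0.06],"delta_rot": [0,0,0],"hand": -0.05},{"delta_pos": [0.008,0.012,0.13],"delta_rot": [0,0,0],"hand": -0.05},{"delta_pos": [0.008,0.012,0.13],"delta_rot": [0,0,0],"hand": -0.05}]'

```text
t: 17.52
eef_pos: [0.5878, -0.1531, 0.1323]
orientation: [-3.137, 0.002, 0.64]
contact_force: [-0.4, 0.7, -1.2]
finger_gap: 0.0449
```

```bash
python3 - <<'E'
from h import *
rel([(.588,-.153,.131,.64)])
p=capture("side"); cv2.imwrite('pics/b6.png',cv2.resize(p["img"][90:190,245:365,::-1],None,fx=6,fy=6,interpolation=2))
E
```

```text
t 17.52 tcp [ 0.5878 -0.1531  0.1323] rpy [-3.137e+00  2.000e-03  6.400e-01] q [-0.45  0.33  1.59 -0.    1.22  0.48] F [-0.4  0.7 -1.2] gap 0.0449
(0.588, -0.153, 0.131, 0.64) pos [0.0007, 0.0002, 0.0044] rot [-0.0008, 0.0004, -0.0001] rows 0.0
```

View pics/b6.png

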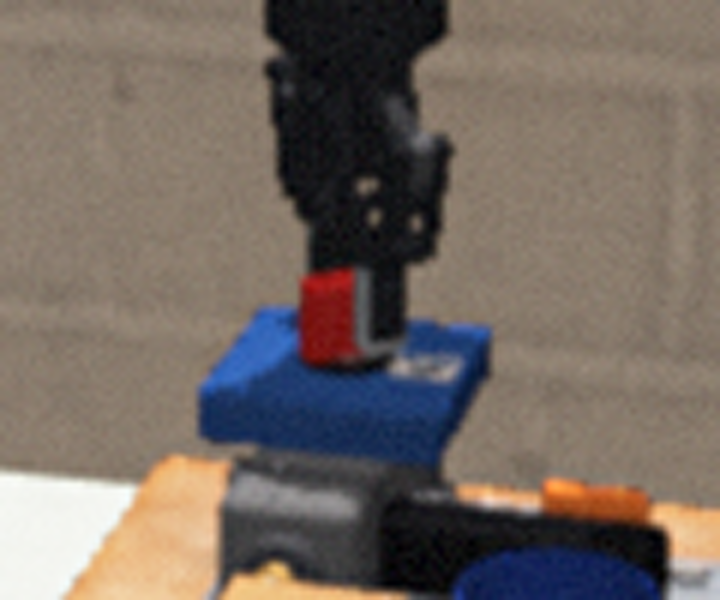

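Emit:
play_rows --newtons 40 --rows '[{"delta_pos": [0,0,0],"delta_rot": [0,0,0],"hand": 0.9},{"delta_pos": [0,0,0],"delta_rot": [0,0,0],"hand": 0.9},{"delta_pos": [0,0,0],"delta_rot": [0,0,0],"hand": 0.9},{"delta_pos": [0,0,0],"delta_rot": [0,0,0],"hand": 0.9},{"delta_pos": [0,0,0],"delta_rot": [0,0,0],"hand": 0.9},{"delta_pos": [0,0,0],"delta_rot": [0,0,0],"hand": 0.9}]'

```text
t: 18.32
eef_pos: [0.5906, -0.1546, 0.1365]
orientation: [3.139, -0.001, 0.639]
contact_force: [4.1, -4.1, 4.7]
finger_gap: 0.015
```

```bash
python3 - <<'E'
from h import *
rel([(.588,-.153,.131,-.024)]); print(sense()["moment"])
E
```

```text
t 18.32 tcp [ 0.5906 -0.1546  0.1365] rpy [ 3.139e+00 -1.000e-03  6.390e-01] q [-0.45  0.33  1.59 -0.    1.22  0.48] F [ 4.1 -4.1  4.7] gap 0.015
(0.588, -0.153, 0.131, -0.024) pos [-0.0037, -0.0094, 0.0184] rot [0.0004, -0.0003, 0.1056] rows 3.6
[-0.45832482 -0.51963907 -0.03560598]
```

Emit:
play_rows --newtons 40 --rows '[{"delta_pos": [0.003,0.007,-0.016],"delta_rot": [0,0,0],"hand": 0.9},{"delta_pos": [0.003,0.007,-0.016],"delta_rot": [0,0,0.02],"hand": 0.9},{"delta_pos": [0.003,0.007,-0.016],"delta_rot": [0,0,0.04],"hand": 0.9},{"delta_pos": [0.003,0.007,-0.016],"delta_rot": [0,0,0.06],"hand": 0.9},{"delta_pos": [0.003,0.007,-0.016],"delta_rot": [0,0,0.08],"hand": 0.9},{"delta_pos": [0.003,0.007,-0.016],"delta_rot": [0,0,0.1],"hand": 0.9},{"delta_pos": [0.003,0.007,-0.016],"delta_rot": [0,0,0.106],"hand": 0.9},{"delta_pos": [0.003,0.007,-0.016],"delta_rot": [0,0,0.106],"hand": 0.9},{"delta_pos": [0.003,0.007,-0.016],"delta_rot": [0,0,0.106],"hand": 0.9}]'

```text
t: 19.45
eef_pos: [0.5903, -0.1539, 0.1367]
orientation: [-3.139, 0.003, -0.027]
contact_force: [5.9, -2.8, -10.5]
finger_gap: 0.0151
```

```bash
python3 - <<'E'
from h import *
rel([(.588,-.153,.131,-.024)]); print(sense()["moment"])
p=capture("side"); cv2.imwrite('pics/b7.png',cv2.resize(p["img"][90:190,245:365,::-1],None,fx=6,fy=6,interpolation=2))
p=capture("top"); cv2.imwrite('pics/b7t.png',cv2.resize(p["img"][110:260,290:490,::-1],None,fx=4,fy=4,interpolation=2))
E
```

```text
t 19.45 tcp [ 0.5903 -0.1539  0.1367] rpy [-3.139e+00  3.000e-03 -2.700e-02] q [-0.45  0.34  1.58  0.    1.23  1.14] F [  5.9  -2.8 -10.5] gap 0.0151
(0.588, -0.153, 0.131, -0.024) pos [-0.0078, -0.0029, 0.019] rot [-0.0004, 0.0005, -0.0004] rows 0.1
[-0.42090442 -1.24958822 -0.05134334]
```

View pics/b7.png

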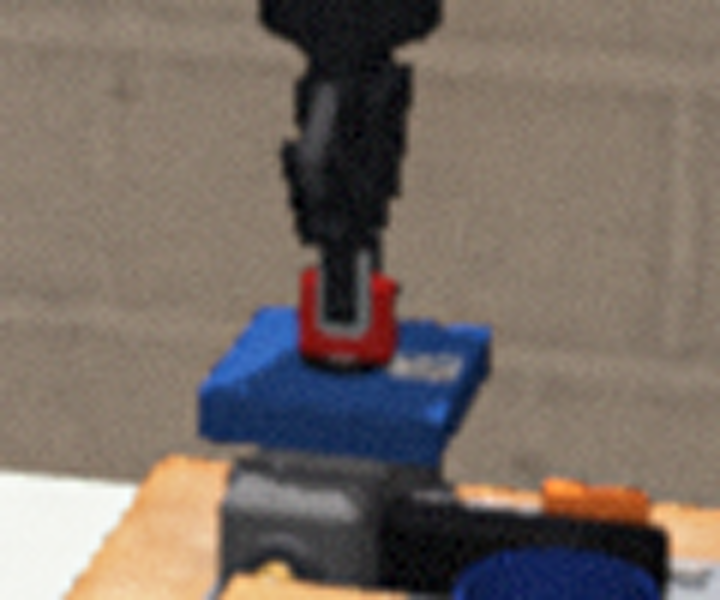

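View pics/b7t.png

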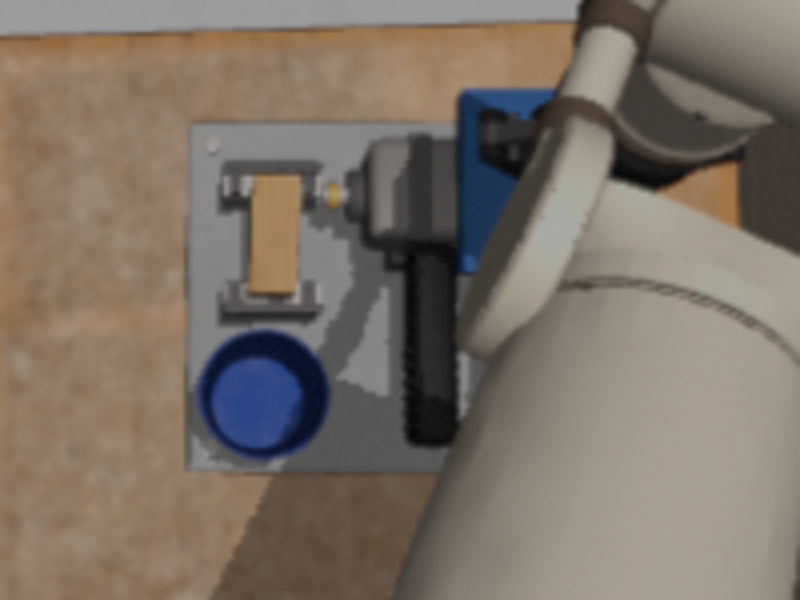

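Emit:
play_rows --rows '[{"delta_pos": [0,0,0.005],"delta_rot": [0,0,0],"hand": 0.3},{"delta_pos": [0,0,0.005],"delta_rot": [0,0,0],"hand": 0.0},{"delta_pos": [0,0,0],"delta_rot": [0,0,0],"hand": 0.0},{"delta_pos": [0,0,-0.1],"delta_rot": [0,0,0],"hand": 0.0},{"delta_pos": [0,0,-0.25],"delta_rot": [0,0,0],"hand": 0.0},{"delta_pos": [0,0,-0.25],"delta_rot": [0,0,0],"hand": 0.0},{"delta_pos": [0,0,-0.25],"delta_rot": [0,0,0],"hand": 0.0}]'

```text
t: 20.42
eef_pos: [0.5913, -0.1549, 0.215]
orientation: [-3.141, 0.0, -0.026]
contact_force: [-0.6, -0.2, -0.5]
finger_gap: 0.0426
```

```bash
python3 - <<'E'
from h import *
rel([(.4756,-.105,.2,-.025)])
E
```

```text
t 20.43 tcp [ 0.5913 -0.1549  0.215 ] rpy [-3.141  0.    -0.026] q [-0.45  0.26  1.51  0.    1.37  1.14] F [-0.6 -0.2 -0.5] gap 0.0426
(0.4756, -0.105, 0.2, -0.025) pos [-0.39, -0.1562, 0.0501] rot [-0.0, 0.0, -0.0002] rows 2.0
```

Emit:
play_rows --rows '[{"delta_pos": [-0.39,-0.156,0.05],"delta_rot": [0,0,0],"hand": -0.9},{"delta_pos": [-0.39,-0.156,0.05],"delta_rot": [0,0,0],"hand": -0.9},{"delta_pos": [-0.39,-0.156,0.05],"delta_rot": [0,0,0],"hand": -0.9},{"delta_pos": [-0.39,-0.156,0.05],"delta_rot": [0,0,0],"hand": -0.9},{"delta_pos": [-0.39,-0.156,0.05],"delta_rot": [0,0,0],"hand": -0.9}]'

```text
t: 21.05
eef_pos: [0.4772, -0.106, 0.2008]
orientation: [3.141, -0.002, -0.027]
contact_force: [-0.2, 0.3, 0.4]
finger_gap: 0.0815
```

```bash
python3 - <<'E'
from h import *
rel([(.4756,-.105,.1,-.025),(.4756,-.105,.047,-.025)])
p=capture("side"); cv2.imwrite('pics/c1.png',cv2.resize(p["img"][100:240,250:390,::-1],None,fx=4.2,fy=4.2,interpolation=2))
p=capture("top"); cv2.imwrite('pics/c1t.png',cv2.resize(p["img"][110:260,290:490,::-1],None,fx=4,fy=4,interpolation=2))
E
```

```text
t 21.05 tcp [ 0.4772 -0.106   0.2008] rpy [ 3.141e+00 -2.000e-03 -2.700e-02] q [-0.47 -0.04  1.87 -0.    1.31  1.13] F [-0.2  0.3  0.4] gap 0.0815
(0.4756, -0.105, 0.1, -0.025) pos [-0.0059, -0.0034, 0.336] rot [0.0001, -0.0002, -0.0003] rows 1.6
(0.4756, -0.105, 0.047, -0.025) pos [-0.0062, -0.0035, 0.5127] rot [0.0001, -0.0002, -0.0003] rows 2.5
```

View pics/c1.png

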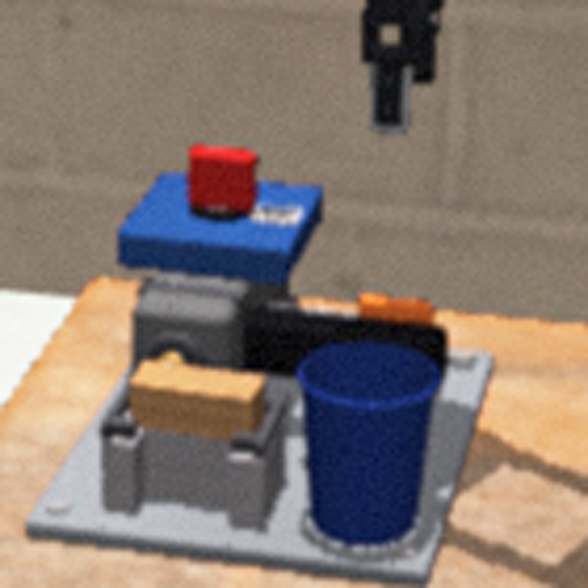

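View pics/c1t.png

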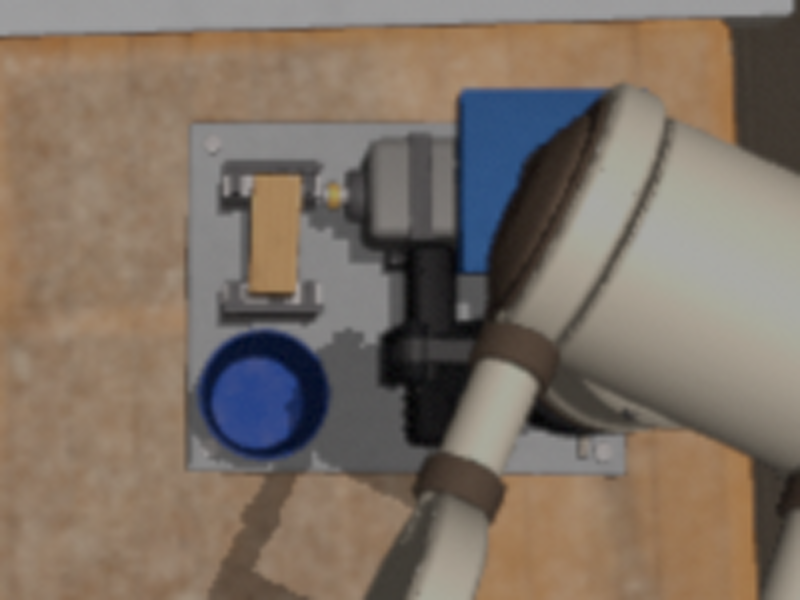

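Emit:
play_rows --rows '[{"delta_pos": [-0.2,-0.8,-0.1],"delta_rot": [0,0,0],"hand": -0.9},{"delta_pos": [-0.2,-0.8,-0.1],"delta_rot": [0,0,0],"hand": -0.9},{"delta_pos": [-0.2,-0.8,-0.1],"delta_rot": [0,0,0],"hand": -0.9},{"delta_pos": [-0.2,-0.8,-0.1],"delta_rot": [0,0,0],"hand": -0.9},{"delta_pos": [-0.2,-0.8,-0.1],"delta_rot": [0,0,0],"hand": -0.9},{"delta_pos": [-0.2,-0.8,-0.1],"delta_rot": [0,0,0],"hand": -0.9}]'

```text
t: 21.9
eef_pos: [0.4228, 0.136, 0.2303]
orientation: [3.141, -0.0, -0.026]
contact_force: [0.1, -0.8, 0.3]
finger_gap: 0.0813
```

```bash
python3 - <<'E'
from h import *
rel([(.4756,-.105,.2,-.025)])
p=capture("top"); cv2.imwrite('pics/c2t.png',cv2.resize(p["img"][110:260,290:490,::-1],None,fx=4,fy=4,interpolation=2))
cv2.imwrite('pics/c2d.png',cv2.resize(p["img"][135:185,400:460,::-1],None,fx=10,fy=10,interpolation=2))
E
```

```text
t 21.9 tcp [0.4228 0.136  0.2303] rpy [ 3.141 -0.    -0.026] q [ 0.04 -0.19  1.95 -0.    1.39  1.64] F [ 0.1 -0.8  0.3] gap 0.0813
(0.4756, -0.105, 0.2, -0.025) pos [0.1966, 0.7984, 0.1014] rot [0.0001, -0.0001, -0.0001] rows 4.0
```

View pics/c2t.png

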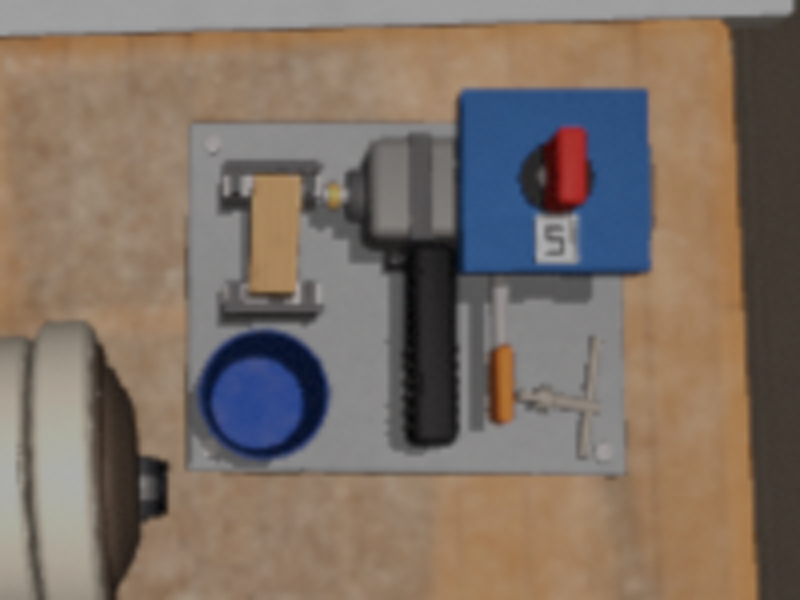

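View pics/c2d.png

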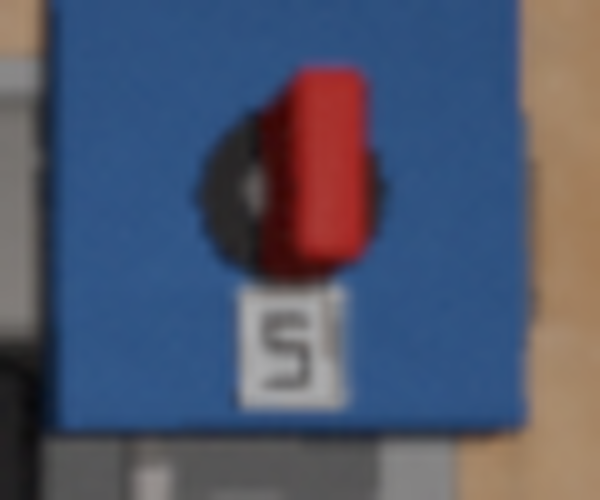

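```bash
python3 - <<'E'
from h import *
t=capture("top")
b=np.array([.5413,-.0807]); c,s=np.cos(-.0253),np.sin(-.0253); R=np.array([[c,s],[-s,c]])
st=lambda q:(R@(q[:2]-b)*1000).round(1)
for nm,L,z in [("blank",[(251,174),(302,175),(298,294),(250,292)],.084),("trig",[(492,346),(513,346),(513,421),(491,421)],.083),("grip",[(412,443),(456,443)],.085),("cup",[(199,393),(329,393),(264,330),(264,458)],.104),("key",[(515,395),(600,338),(583,458)],.02)]:
    Q=np.array([st(ray((u/4+289.6,v/4+109.6),z,t)) for u,v in L]); print(nm,Q.tolist(),Q.mean(0))
q=[ray((u/10+399.55,v/10+134.55),.158,t) for u,v in [(296,70),(296,255),(365,70),(365,258)]]
for a,bb in ((0,1),(2,3)): d=q[a]-q[bb]; print("knob",np.arctan2(d[1],d[0]))
E
```

```text
blank [[60.6, 97.0], [60.1, 67.0], [-10.8, 69.1], [-9.8, 97.3]] [25.025 82.6  ]
trig [[-40.5, -43.7], [-40.4, -55.8], [-84.2, -55.5], [-84.3, -42.8]] [-62.35 -49.45]
grip [[-97.6, 3.1], [-97.3, -22.2]] [-97.45  -9.55]
cup [[-70.8, 126.9], [-70.1, 52.8], [-34.3, 90.0], [-107.6, 89.7]] [-70.7   89.85]
key [[-65.1, -70.4], [-29.0, -123.2], [-103.8, -111.7]] [ -65.96666667 -101.76666667]
knob -0.03656424134080274
knob -0.03800158596392206
```

```bash
python3 - <<'E'
from h import *
rel([(.4767,-.104,.2,-.025)])
E
```

```text
t 22.0 tcp [0.4228 0.1351 0.23  ] rpy [ 3.141  0.    -0.028] q [ 0.04 -0.19  1.95 -0.    1.39  1.64] F [ 0.4 -0.7  0.4] gap 0.0815
(0.4767, -0.104, 0.2, -0.025) pos [0.2023, 0.7916, 0.1001] rot [0.0001, 0.0, -0.0005] rows 4.0
```

Emit:
play_rows --rows '[{"delta_pos": [0.2,0.795,0.1],"delta_rot": [0,0,0],"hand": -0.9},{"delta_pos": [0.2,0.795,0.1],"delta_rot": [0,0,0],"hand": -0.9},{"delta_pos": [0.2,0.795,0.1],"delta_rot": [0,0,0],"hand": -0.9},{"delta_pos": [0.2,0.795,0.1],"delta_rot": [0,0,0],"hand": -0.9},{"delta_pos": [0.2,0.795,0.1],"delta_rot": [0,0,0],"hand": -0.9},{"delta_pos": [0.2,0.795,0.1],"delta_rot": [0,0,0],"hand": -0.9},{"delta_pos": [0.2,0.795,0.1],"delta_rot": [0,0,0],"hand": -0.9}]'

```text
t: 22.88
eef_pos: [0.4757, -0.1031, 0.2002]
orientation: [-3.141, -0.0, -0.026]
contact_force: [0.1, 0.2, -0.8]
finger_gap: 0.0811
```

```bash
python3 - <<'E'
from h import *
rel([(.4767,-.104,.1,-.025),(.4767,-.104,.048,-.025)])
E
```

```text
t 22.88 tcp [ 0.4757 -0.1031  0.2002] rpy [-3.141 -0.    -0.026] q [-0.46 -0.05  1.87  0.    1.31  1.13] F [ 0.1  0.2 -0.8] gap 0.0811
(0.4767, -0.104, 0.1, -0.025) pos [0.0035, 0.003, 0.3339] rot [-0.0, -0.0, -0.0001] rows 1.6
(0.4767, -0.104, 0.048, -0.025) pos [0.0035, 0.0031, 0.5072] rot [-0.0, -0.0, -0.0001] rows 2.4
```

Go down to just above, look, then on.

Emit:
play_rows --rows '[{"delta_pos": [0.003,0.003,0.15],"delta_rot": [0,0,0],"hand": -0.9},{"delta_pos": [0.003,0.003,0.3],"delta_rot": [0,0,0],"hand": -0.9},{"delta_pos": [0.003,0.003,0.35],"delta_rot": [0,0,0],"hand": -0.9},{"delta_pos": [0.003,0.003,0.35],"delta_rot": [0,0,0],"hand": -0.9}]'

```text
t: 23.38
eef_pos: [0.4765, -0.1039, 0.095]
orientation: [-3.141, 0.001, -0.025]
contact_force: [-0.9, 0.5, 0.3]
finger_gap: 0.0816
```

```bash
python3 - <<'E'
from h import *
rel([(.4767,-.104,.048,-.025)])
p=capture("side"); cv2.imwrite('pics/d1.png',cv2.resize(p["img"][120:220,290:410,::-1],None,fx=6,fy=6,interpolation=2))
p=capture("top"); cv2.imwrite('pics/d1t.png',cv2.resize(p["img"][140:240,350:470,::-1],None,fx=6,fy=6,interpolation=2))
E
```

```text
t 23.38 tcp [ 0.4765 -0.1039  0.095 ] rpy [-3.141e+00  1.000e-03 -2.500e-02] q [-0.46  0.09  1.96  0.    1.09  1.13] F [-0.9  0.5  0.3] gap 0.0816
(0.4767, -0.104, 0.048, -0.025) pos [0.0008, 0.0004, 0.1567] rot [-0.0001, 0.0002, -0.0001] rows 0.8
```

View pics/d1.png

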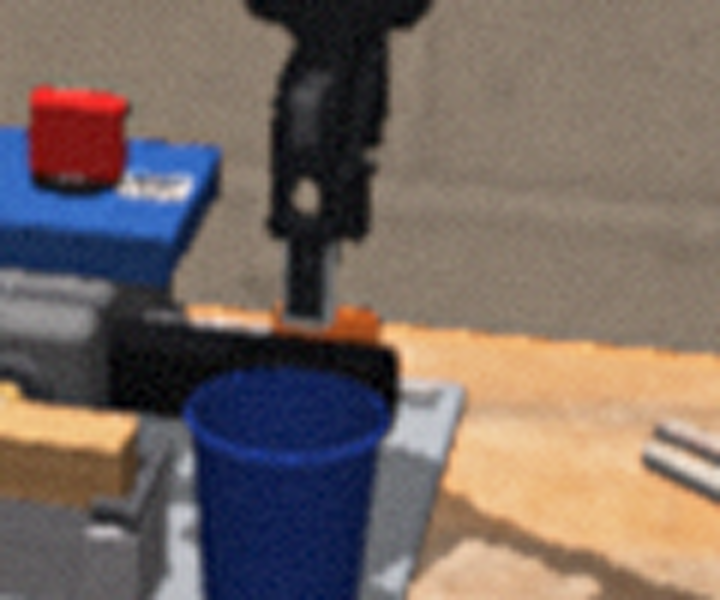

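View pics/d1t.png

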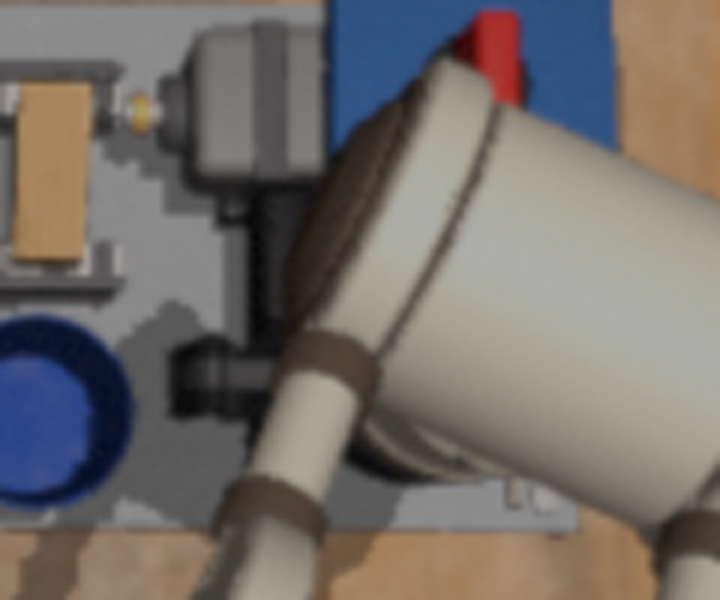

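Emit:
play_rows --newtons 30 --rows '[{"delta_pos": [-0.005,0,0.05],"delta_rot": [0,0,0],"hand": -0.9},{"delta_pos": [-0.005,0,0.1],"delta_rot": [0,0,0],"hand": -0.9},{"delta_pos": [-0.005,0,0.155],"delta_rot": [0,0,0],"hand": -0.9},{"delta_pos": [-0.005,0,0.155],"delta_rot": [0,0,0],"hand": -0.9}]'

```text
t: 23.98
eef_pos: [0.4736, -0.1038, 0.0465]
orientation: [-3.14, 0.004, -0.027]
contact_force: [-0.1, 0.2, -0.4]
finger_gap: 0.0814
```

```bash
python3 - <<'E'
from h import *
rel([])
p=capture("side"); cv2.imwrite('pics/d2.png',cv2.resize(p["img"][100:200,290:410,::-1],None,fx=6,fy=6,interpolation=2))
E
```

```text
t 23.98 tcp [ 0.4736 -0.1038  0.0465] rpy [-3.14   0.004 -0.027] q [-0.47  0.17  1.99  0.    0.99  1.13] F [-0.1  0.2 -0.4] gap 0.0814
```

View pics/d2.png

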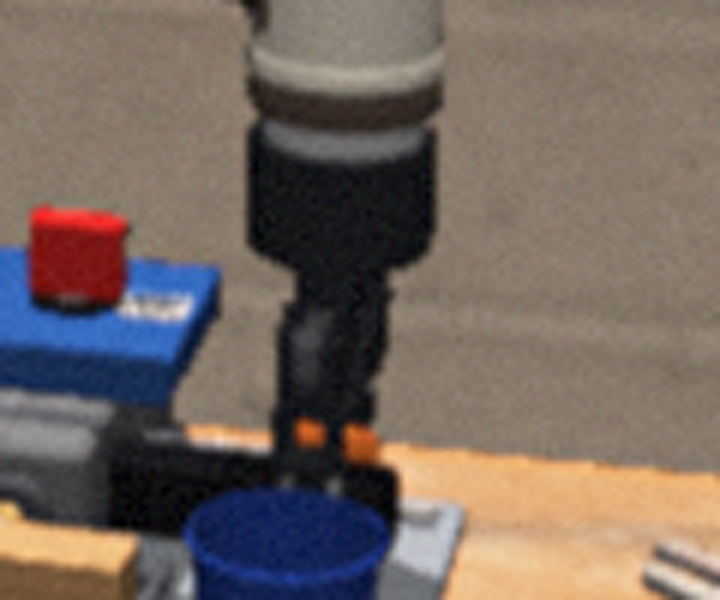

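Emit:
play_rows --newtons 30 --rows '[{"delta_pos": [0,-0.013,0],"delta_rot": [0,0,0],"hand": -0.6},{"delta_pos": [0,-0.013,0],"delta_rot": [0,0,0],"hand": -0.3},{"delta_pos": [0,-0.013,0],"delta_rot": [0,0,0],"hand": 0.2},{"delta_pos": [0,-0.013,0],"delta_rot": [0,0,0],"hand": 0.2},{"delta_pos": [0,-0.013,0],"delta_rot": [0,0,0],"hand": 0.2},{"delta_pos": [0,-0.013,0],"delta_rot": [0,0,0],"hand": 0.2},{"delta_pos": [0,-0.013,0],"delta_rot": [0,0,0],"hand": 0.2}]'

```text
t: 24.9
eef_pos: [0.4763, -0.0981, 0.0506]
orientation: [-3.137, -0.001, -0.026]
contact_force: [-3.7, 14.3, 16.8]
finger_gap: 0.045
```

```bash
python3 - <<'E'
from h import *
rel([])
p=capture("side"); cv2.imwrite('pics/d3.png',cv2.resize(p["img"][100:240,250:390,::-1],None,fx=4.2,fy=4.2,interpolation=2))
p=capture("top"); cv2.imwrite('pics/d3t.png',cv2.resize(p["img"][140:240,330:450,::-1],None,fx=6,fy=6,interpolation=2))
E
```

```text
t 24.9 tcp [ 0.4763 -0.0981  0.0506] rpy [-3.137e+00 -1.000e-03 -2.600e-02] q [-0.46  0.16  1.99  0.01  1.    1.14] F [-3.7 14.3 16.8] gap 0.045
```

View pics/d3.png

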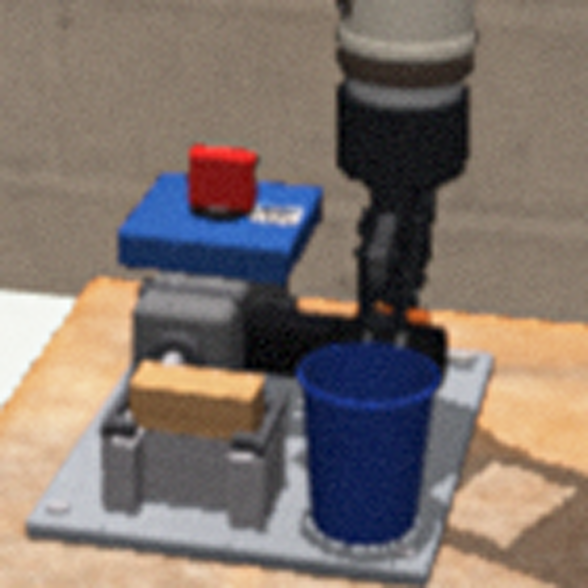

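View pics/d3t.png

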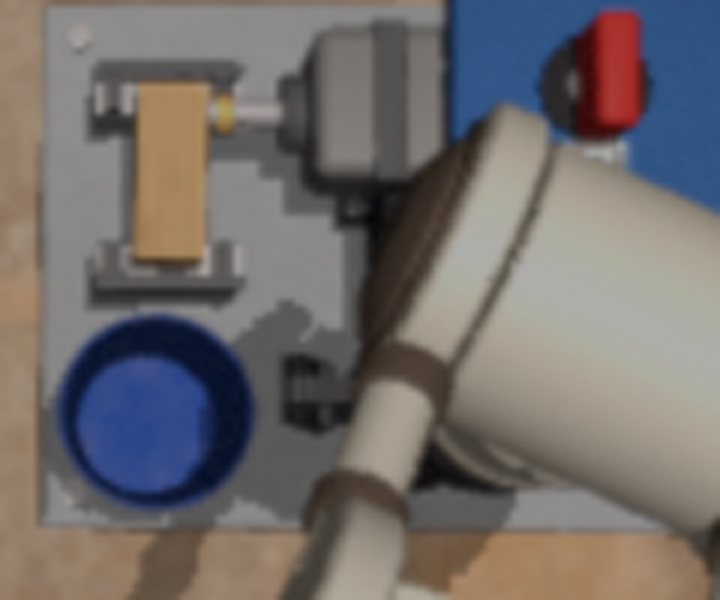

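Emit:
play_rows --newtons 30 --rows '[{"delta_pos": [0,0,0],"delta_rot": [0,0,0],"hand": 0.2},{"delta_pos": [0,0,0],"delta_rot": [0,0,0],"hand": 0.2},{"delta_pos": [0,0,0],"delta_rot": [0,0,0],"hand": 0.2},{"delta_pos": [0,0,0],"delta_rot": [0,0,0],"hand": 0.2},{"delta_pos": [0,0,0],"delta_rot": [0,0,0],"hand": 0.2},{"delta_pos": [0,0,0],"delta_rot": [0,0,0],"hand": 0.2},{"delta_pos": [0,0,0],"delta_rot": [0,0,0],"hand": 0.2},{"delta_pos": [0,0,0],"delta_rot": [0,0,0],"hand": 0.2},{"delta_pos": [0,0,0],"delta_rot": [0,0,0],"hand": 0.2},{"delta_pos": [0,0,0],"delta_rot": [0,0,0],"hand": 0.2}]'

```text
t: 26.25
eef_pos: [0.4762, -0.0981, 0.0506]
orientation: [-3.137, -0.001, -0.026]
contact_force: [-3.0, 14.4, 17.6]
finger_gap: 0.0451
```

```bash
python3 - <<'E'
from h import *
rel([])
E
```

```text
t 26.25 tcp [ 0.4762 -0.0981  0.0506] rpy [-3.137e+00 -1.000e-03 -2.600e-02] q [-0.46  0.16  1.99  0.01  1.    1.14] F [-3.  14.4 17.6] gap 0.0451
```

Emit:
play_rows --rows '[{"delta_pos": [0,0,0],"delta_rot": [0,0,0],"hand": -0.4},{"delta_pos": [0,0.01,0],"delta_rot": [0,0,0],"hand": -0.9},{"delta_pos": [0,0.01,0],"delta_rot": [0,0,0],"hand": -0.9},{"delta_pos": [0,0.01,0],"delta_rot": [0,0,0],"hand": -0.9},{"delta_pos": [0,0.01,0],"delta_rot": [0,0,0],"hand": -0.9}]'

```text
t: 26.88
eef_pos: [0.4752, -0.1036, 0.0485]
orientation: [-3.141, 0.0, -0.027]
contact_force: [0.5, -0.9, 0.6]
finger_gap: 0.0808
```

```bash
python3 - <<'E'
from h import *
rel([])
E
```

```text
t 26.88 tcp [ 0.4752 -0.1036  0.0485] rpy [-3.141  0.    -0.027] q [-0.46  0.17  1.99  0.    0.99  1.13] F [ 0.5 -0.9  0.6] gap 0.0808
```

Now rise and clear away for a full look.

Emit:
play_rows --rows '[{"delta_pos": [0,0,-0.1],"delta_rot": [0,0,0],"hand": -0.9},{"delta_pos": [0,0,-0.3],"delta_rot": [0,0,0],"hand": -0.9},{"delta_pos": [0,0,-0.5],"delta_rot": [0,0,0],"hand": -0.9},{"delta_pos": [0,0,-0.6],"delta_rot": [0,0,0],"hand": -0.9},{"delta_pos": [-0.2,-0.8,-0.6],"delta_rot": [0,0,0],"hand": -0.9},{"delta_pos": [-0.2,-0.8,-0.6],"delta_rot": [0,0,0],"hand": -0.9},{"delta_pos": [-0.2,-0.8,-0.6],"delta_rot": [0,0,0],"hand": -0.9},{"delta_pos": [-0.2,-0.8,-0.6],"delta_rot": [0,0,0],"hand": -0.9},{"delta_pos": [-0.2,-0.8,-0.6],"delta_rot": [0,0,0],"hand": -0.9},{"delta_pos": [-0.2,-0.8,-0.6],"delta_rot": [0,0,0],"hand": -0.9},{"delta_pos": [-0.2,-0.8,-0.6],"delta_rot": [0,0,0],"hand": -0.9}]'

```text
t: 28.25
eef_pos: [0.422, 0.1366, 0.2285]
orientation: [3.141, 0.0, -0.029]
contact_force: [-0.3, 0.3, -0.0]
finger_gap: 0.0814
```

```bash
python3 - <<'E'
from h import *
rel([])
p=capture("top"); cv2.imwrite('pics/e1t.png',cv2.resize(p["img"][110:260,290:490,::-1],None,fx=4,fy=4,interpolation=2))
p=capture("side"); cv2.imwrite('pics/e1.png',p["img"][:,:,::-1])
E
```

```text
t 28.25 tcp [0.422  0.1366 0.2285] rpy [ 3.141  0.    -0.029] q [ 0.04 -0.19  1.95 -0.    1.39  1.64] F [-0.3  0.3 -0. ] gap 0.0814
```

View pics/e1t.png

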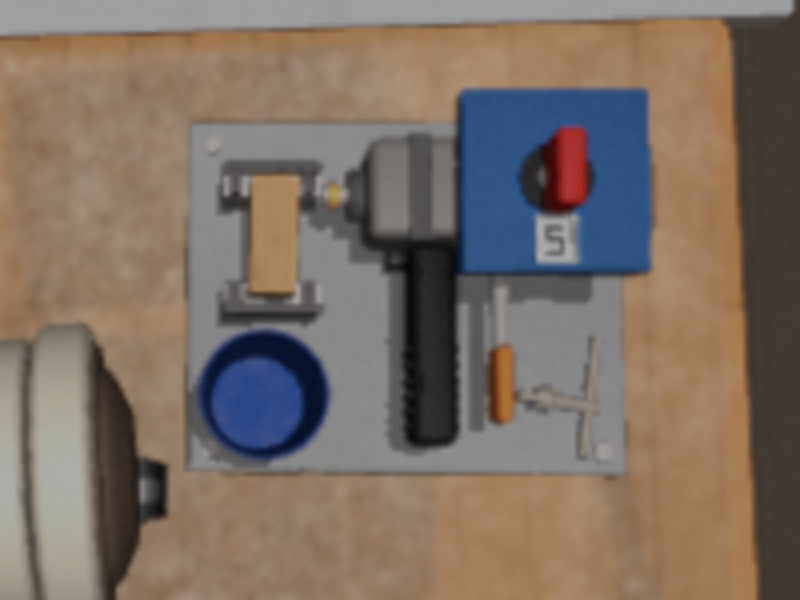

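View pics/e1.png

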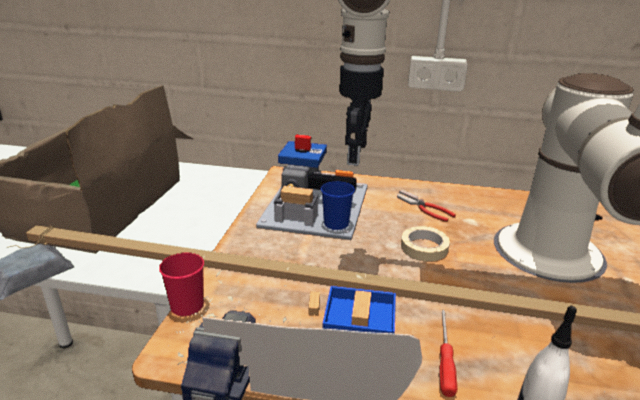

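```bash
python3 -c "
from plant import *
print(sign_off())"
```

```text
the job is handed in; nothing more can be done
None
```

The whole job is done and handed in at about 28 s of the 64 s. No verdict was reported.

**What I did**
- I moved the finished blank from the bay to the tray and put the new blank flat in the bay, long side along the stamp's x.
- I turned the dial from 4 to 5.
- I then squeezed the trigger with 30 N. The fingers closed to 45 mm, against the 46 mm given for a full squeeze, and stayed there for over 1.3 s. In the picture the punch stood right at the blank.
- I opened the fingers and drew the arm clear.

**What the checks showed**
- **New blank:** before the squeeze it measured about 1 mm off the bay centre in x and 1.4 mm in y. In the picture after the squeeze it looked unmoved.
- **Dial:** the 5 is centred in the window, and before the squeeze the knob measured within about 0.012 rad of its target direction.
- **Trigger and punch:** both are back where they were at rest.
- **Finished blank:** it lies flat in the tray.
- **Bystanders:** the blue cup, chuck key and offcut have not visibly moved.
- **Robot:** it touches nothing, and the measured outside force is about zero.

**What did not go as planned**
- The two cameras disagreed by about 2 to 3 mm on where the new blank sat in the fingers. I placed it using a value between the two.
- The fingertips pressed lightly on the dial's disc while closing on the knob, at about 5 N, so I raised the tool before turning.
- During the squeeze the tool rode up about 4 mm, with about 17 N of vertical force.

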